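Make up the refitting kit and the wax-removal kit

TASK

Make up the two kits in the foam-lined trays, every thing down on the floor of the cut-out made for it. The refitting kit, in the tray with the screwdriver-shaped cut-out, gets the screwdriver lying with its handle in the wide end, the brass knop standing upright in the round seat and the beech block standing in the rectangular pocket with its longer side along the tray; the wax-removal kit, in the tray where an eraser is already packed, gets the wooden spatula lying flat in the long slot and the black loupe standing upright in the round pocket. Leave the pliers and the cork where they are.

Things in the scene. Friction and masses are not known exactly. Their poses are not given: they have to be found in the camera images.
- refit_tray: Refitting tray, fixed: plywood 194 (x) x 130 mm, rim 20 high, grey foam top 16 high, cut-out floors 8 mm above table. Origin: centre of underside. Screwdriver cut-out on y=-31: handle end x -80..+8, 36 wide; blade end x +8..+80, 18 wide (driver's origin goes to x=0, its handle to -x). Round knop seat dia. 38 at (-36, 29). Block pocket 52 (x) x 44 at (44, 29) mm.
- wax_tray: Wax-removal tray: size, heights and axes as the refitting tray. Spatula slot 167 (x) x 27 mm, centre (0, -31); a finger trough as deep crosses it, x -42..+42, y -59..-3 (fingers down in it have room to open 25 mm at most). Round loupe pocket dia. 52 at (-36, 29). A blue and white eraser, 21 mm high over the table, is packed (fixed) at (50, 29), 44 (x) x 21 mm.
- screwdriver: Small screwdriver, yellow handle, 144 mm long, 65 g, lying. Origin: middle of its length, level with the handle's underside (8 mm above the table once packed). +y runs along it to the handle end: handle y 0..+72 mm, 20 wide, 23 high; thin blade y 0..-72, 9 to 14 mm above the underside. Grip it across the handle at y = +32.
- wood_spatula: Boxwood spatula, a plain slim wooden strip with a slight curve, 151 mm long, 17 wide, 7 mm thick, 15 g, lying flat. Origin: middle of its length, underside. y runs along it. Grip it across the middle. Either way round fits its slot.
- brass_knop: Turned brass knop, bulbous, standing upright, 49 mm high, 36 mm across its belly, 70 g, with a narrow foot and neck. Origin: centre of the foot's underside; z up. The belly is widest 26 mm above the underside; the foot is 24 mm across.
- beech_block: Plain beech support block, 28 mm along its x, 36 mm along its y, 30 mm high. Origin: centre of the underside; z up. It is packed with its longer side along the length of the tray.
- loupe: Black watchmaker's loupe, a short round tube standing on its wide rim, 38 mm across at the bottom, a little narrower at the top, 31 mm high, 35 g. Origin: centre of the underside; z up.
- pliers: Red-handled pliers lying at the right, behind the long tools, 123 x 50 x 13 mm. Not part of a kit; stays where it is. Origin: centre of the underside.
- cork: Bottle cork standing behind the parts, 24 mm across, 25 mm high. Not part of a kit; stays where it is. Origin: centre of the underside. Behind it stand two tall branching candelabra, stems at about (0.68, 0.23) and (0.78, 0.05) m: cross from side to side near the robot (x about 0.4) to keep the wrist clear of them.

How it is judged (in metres and radians):
At the end, for the whole second after the job is handed in: Each thing on the floor of its own cut-out and at rest, within 12 mm of its place (spatula 14 mm) along and across the tray; knop, block and loupe upright (tilt under 0.15 rad); screwdriver and spatula level within 0.07 rad and along the tray within 0.2 rad, block within 0.35 (x of screwdriver in the frame of refit_tray between -0.012 and 0.012 m and y of screwdriver in the frame of refit_tray between -0.043 and -0.019 m and z of screwdriver in the frame of refit_tray between 0.004 and 0.0125 m and linear speed of each of screwdriver, brass_knop, beech_block, wood_spatula, loupe below 0.02 m/s and angular speed of each of screwdriver, brass_knop, beech_block, wood_spatula, loupe below 0.2 rad/s and angle between screwdriver's own y axis and vertical between 1.5 and 1.64 rad and angle between the y axis of screwdriver and the x axis of refit_tray, either way round below 0.2 rad and x of brass_knop in the frame of refit_tray between -0.048 and -0.024 m and y of brass_knop in the frame of refit_tray between 0.017 and 0.041 m and z of brass_knop in the frame of refit_tray between 0.004 and 0.011 m and angle between each of brass_knop, beech_block, loupe's own z axis and vertical below 0.15 rad and x of beech_block in the frame of refit_tray between 0.032 and 0.056 m and y of beech_block in the frame of refit_tray between 0.017 and 0.041 m and z of beech_block in the frame of refit_tray between 0.004 and 0.011 m and angle between the y axis of beech_block and the x axis of refit_tray, either way round below 0.35 rad and x of wood_spatula in the frame of wax_tray between -0.014 and 0.014 m and y of wood_spatula in the frame of wax_tray between -0.045 and -0.017 m and z of wood_spatula in the frame of wax_tray between 0.004 and 0.0125 m and angle between wood_spatula's own y axis and vertical between 1.5 and 1.64 rad and angle between the y axis of wood_spatula and the x axis of wax_tray, either way round below 0.2 rad and x of loupe in the frame of wax_tray between -0.048 and -0.024 m and y of loupe in the frame of wax_tray between 0.017 and 0.041 m and z of loupe in the frame of wax_tray between 0.004 and 0.011 m); the robot touches nothing.
It fails at once if the pliers are shifted by more than 20 mm (distance of pliers from where it was at the start of the episode above 0.02 m).
It fails at once if the cork is shifted by more than 20 mm (distance of cork from where it was at the start of the episode above 0.02 m).
It also fails if it takes over 128 s, if anything falls off the work surface, if the arm or the gripper's body presses on something with over 40 N, if the wrist force passes 120 N, or if a joint passes its speed limit or range.

ROBOT

A 6-joint arm with a two-finger parallel gripper is mounted at the origin on a cart in front of the work surface, level with it; the furniture and walls round the work are solid. World frame = base frame: x ahead of the robot, y to its left, z up, the work surface at z = 0. Lengths are in mm, angles in rad, forces in N, time in s.
With the tool pointing down it reaches from about 350 to 775 mm from the base axis. Payload 7.3 kg.
Tool frame: the origin (TCP) lies on the centre line of the jaws, within the pads' length; the fingertips stand 22 mm ahead of it and the grasp point (between the pads) lies 3 mm ahead of it; x points along the fingers, z is the direction in which the jaws open and shut, and the axes are right-handed (so a half turn about x gives the same grasp; the last joint's range is limited). The gripper opens to 92 mm and grips with 3 to 60 N. Pads are 19 mm wide; open, the fingers measure 130 mm over their backs; the gripper's body (75 mm by 190 mm) begins 47 mm behind the grasp point.
Start: joints at [-1.31, 0.342, 1.524, -0, 1.275, -0.146], TCP at [207.751, -482.164, 248.741] pointing down, gripper open.
Joint ranges: [-2.53, 2.53], [-0.77, 2.02], [0.04, 2.7], [-1, 4.14], [0.28, 2.66], [-3.11, 3.11]. Speed limits (rad/s): [2.57, 2.57, 3.14, 3.14, 3.14, 3.14].

INTERFACE

Orientations are given as [roll, pitch, yaw] about the fixed x, y, z axes, in that order (R = Rz(yaw) Ry(pitch) Rx(roll)).
In Python, from plant import readout, imaging, bot gives the robot as it stands.
- The arm moves only by the tool arm_command, never from a script. Its argument "plan" is a list of rows, each an object of numbers: "tx", "ty", "tz": the shift along the tool's x, y, z in cm; "wx", "wy", "wz": the turn, a rotation vector about the tool's x, y, z in rad; "jaw": the opening, from -1 (shut) to 1 (fully open). In form: [{"tx": .., "ty": .., "tz": .., "wx": .., "wy": .., "wz": .., "jaw": ..}, ...]. A call has 1 to 20 rows; each row shifts and turns the commanded pose from where the row before left it, along the tool's axes as they then stand; what a row does not reach is not made up. A row lasts 1/10 s, in which the tool goes at most 50 mm and 8.59 degrees, less where a joint would pass 70% of its speed; a pose out of reach is approached as far as the arm can. A call with a gripper value outside its range is refused whole. The fingers move at their own pace and stop on an object; the grip force is fixed at half the most. Time passes only in rows, so rows that do not move let the fingers close. It gives the time, the measured TCP pose, the force and the opening at its end, in the units of the state.
- readout.get_obs(): the state, without advancing time (a new reading comes with each control period).
- imaging.capture(name): name is "scene" or "side" or "wrist"; returns the picture (480x640x3 uint8, blue, green, red); there is no depth.
- imaging.get_calibration(name): a dict with "fx", "fy", "cx", "cy" (pixels), "position" and "rotation" of the camera in the world; the wrist camera has in their place "mount" (4x4, takes a point from camera to tool coordinates, whose origin is the TCP and whose axes are the tool frame's). Camera axes: x right, y up, looking along -z (the intrinsics and any distortion apply to the point x, -y, -z); pixel columns grow to the right and rows downward; lengths in mm; the calibration is good to about 2 mm. The wrist camera is an equidistant fisheye: a pixel r from the principal point sees the ray r / f radians off the axis. A picture is of the moment at which its call begins: read the wrist's pose just before it. get_calibration takes no time and is no camera call.
- bot.close_job(): hands the job in, once; it reports no verdict.
The state is a dict: "time": time; "joint_positions": joint angles; "dq": joint speeds; "tau": joint torques, N m; "tool_pos": TCP position; "tcp_rot": TCP orientation; "contact_force": force on the tool from outside, world axes, zero at the start; "moment": the same for the moment, N m; "grip_width": finger opening in mm.
Only numpy, scipy, OpenCV 4.12 (cv2) and the standard library are available. Lean on these libraries where they do the work, as an engineer would, in place of code of your own. Each camera call takes 0.05 s, during which the arm holds its last target.

## Working session

There is one attempt and no reset: what is moved stays moved. The work goes in short steps, Python scripts to look and compute and a tool call to move; the robot and the scene stay as the last step left them, time stands still between calls to the robot, and variables do not carry over. Pictures are saved under pics/ and viewed, and the job is handed in when it is done.

Besides the shell and the picture viewer there is one more tool, called by a JSON object that holds its "op" and its "data". arm_command: Moves the arm, as the interface text tells. Its arguments: {"type":"object","properties":{"plan":{"type":"array"}},"required":["plan"]}

```bash
ls; mkdir -p pics
python3 - <<'E'
from plant import readout, imaging, bot
import cv2
print(readout.get_obs())
for n in ["scene","side","wrist"]:
    cv2.imwrite(f"pics/{n}0.png",imaging.capture(n)); print(n,imaging.get_calibration(n))
E
```

```text
pics
{'time': 0.0, 'joint_positions': array([-1.31003355e+00,  3.42759252e-01,  1.52502733e+00,  2.45764402e-05,
        1.27538022e+00, -1.45977134e-01]), 'dq': array([ 1.16924638e-05,  1.03438498e-03,  1.46753173e-03,  8.72361042e-04,
       -1.02730501e-03,  9.85442833e-04]), 'tau': array([ 2.63876434e-03, -4.31236768e+01, -2.44219673e+01,  7.20252050e-02,
        5.60091133e-02, -1.40013376e-04]), 'tool_pos': array([ 207.64028721, -481.78925461,  248.02237455]), 'tcp_rot': array([2.98068757, 1.569222  , 1.81662398]), 'contact_force': array([-0.17038474, -0.11969352, -0.54192669]), 'moment': array([ 0.02316904, -0.05016963,  0.00319768]), 'grip_width': 91.89485295494552}
scene {'fx': 595.7953118422342, 'fy': 595.7953118422342, 'cx': 307.5832028610492, 'cy': 243.46695614189167, 'position': array([-102.04173546,  774.22752223,  444.71116965]), 'rotation': array([ 1.17293937,  0.02448695, -2.44323803])}
side {'fx': 559.5314874373714, 'fy': 559.5314874373714, 'cx': 310.34117180733614, 'cy': 241.40708794497286, 'position': array([ 86.67979508, 838.2955856 , 398.61840959]), 'rotation': array([ 1.2178148 ,  0.00808002, -2.63680807])}
wrist {'fx': 371.64829954431775, 'fy': 371.64829954431775, 'cx': 320.1387972290632, 'cy': 245.62130493223398, 'mount': array([[ 1.19347151e-03,  3.10784746e-01, -9.50479572e-01,
        -1.35900625e+02],
       [-1.08644067e-03,  9.50480091e-01,  3.10783552e-01,
         8.44194547e+01],
       [ 9.99998698e-01,  6.61728349e-04,  1.47202010e-03,
        -2.15922714e-01],
       [ 0.00000000e+00,  0.00000000e+00,  0.00000000e+00,
         1.00000000e+00]])}
```

View pics/scene0.png

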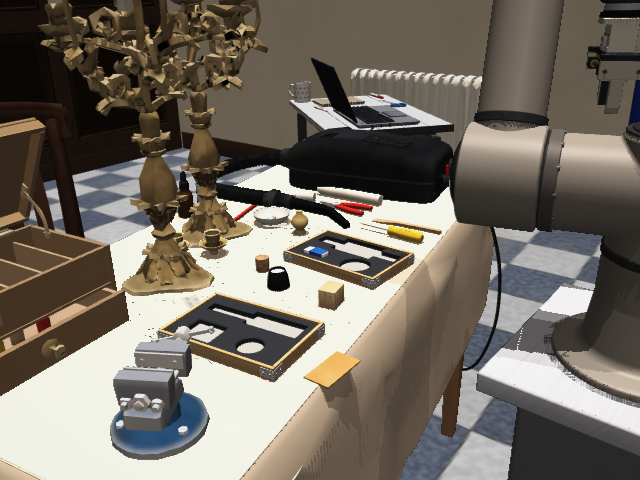

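View pics/side0.png

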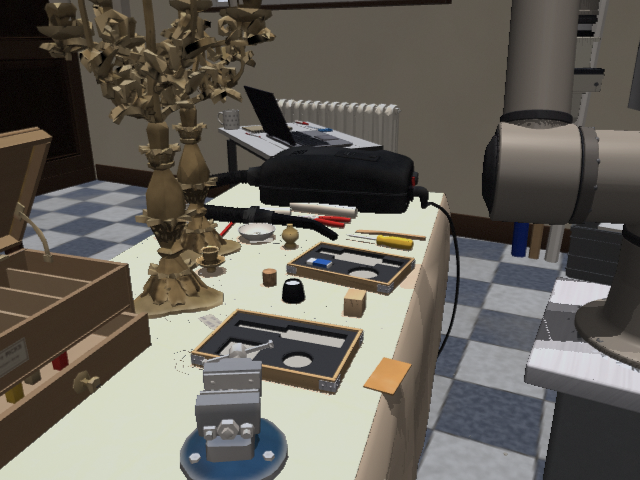

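View pics/wrist0.png

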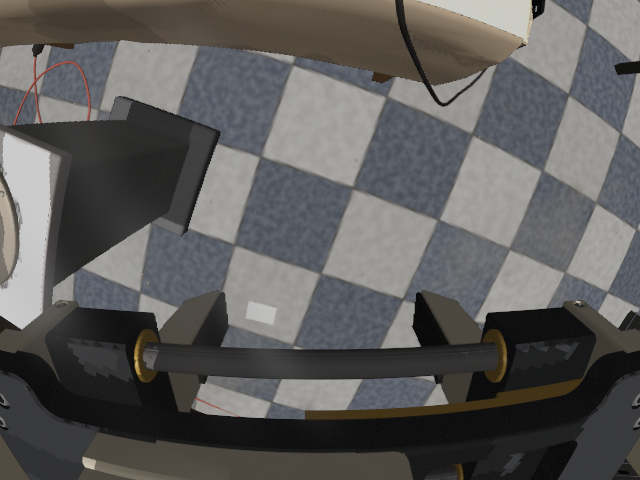

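```bash
cat > h.py <<'E'
import numpy as np, cv2
from scipy.spatial.transform import Rotation as Ro
from plant import readout, imaging, bot
CAL={n:imaging.get_calibration(n) for n in ["scene","side","wrist"]}
def campose(n,obs=None):
    c=CAL[n]
    if n!="wrist": return Ro.from_euler('xyz',c['rotation']).as_matrix(),np.array(c['position'])
    R=Ro.from_euler('xyz',obs['tcp_rot']).as_matrix(); M=c['mount']
    return R@M[:3,:3], R@M[:3,3]+obs['tool_pos']
def ray(n,u,v,obs=None):
    c=CAL[n]; R,p=campose(n,obs)
    x=(u-c['cx'])/c['fx']; y=(v-c['cy'])/c['fy']
    if n=="wrist":
        r=np.hypot(x,y); s=np.sin(r)/r if r>1e-9 else 1
        d=np.array([x*s,-y*s,-np.cos(r)])
    else: d=np.array([x,-y,-1.])
    return p,R@(d/np.linalg.norm(d))
def pt(n,u,v,z=0,obs=None):
    p,d=ray(n,u,v,obs); return p+d*(z-p[2])/d[2]
def proj(n,P,obs=None):
    c=CAL[n];R,p=campose(n,obs);q=R.T@(np.asarray(P,float)-p)
    x,y,z=q[0],-q[1],-q[2]
    if n=="wrist":
        r=np.hypot(x,y);t=np.arctan2(r,z);x,y=x/r*t,y/r*t
    else: x,y=x/z,y/z
    return c['cx']+c['fx']*x,c['cy']+c['fy']*y
def snap(n,name):
    o=readout.get_obs(); im=imaging.capture(n); cv2.imwrite(f"pics/{name}.png",im)
    import pickle; pickle.dump(o,open(f"pics/{name}.pkl","wb")); return o,im
def load(name):
    import pickle; return pickle.load(open(f"pics/{name}.pkl","rb")),cv2.imread(f"pics/{name}.png")
E
python3 - <<'E'
from h import *
np.set_printoptions(precision=0,suppress=True)
for n,d in dict(scene=dict(refitR=(324,328,20),refitB=(218,293,20),refitL=(160,330,20),refitF=(274,375,20),waxR=(413,260,20),waxT=(312,232,20),waxL=(285,251,20),waxF=(372,283,20),block=(330,305,0),loupe=(278,288,0),knop=(300,233,0),cork=(262,271,0),sdh=(422,238,10),sdt=(362,225,10),spA=(441,232,3),spB=(374,221,3)),side=dict(refitR=(363,345,20),refitB=(248,312,20),refitL=(193,353,20),refitF=(337,383,20),block=(355,312,0),loupe=(293,301,0),knop=(290,246,0),sdh=(412,245,10),sdt=(348,235,10),spA=(425,237,3),spB=(356,231,3))).items():
    for k,(u,v,z) in d.items(): print(n,k,pt(n,u,v,z))
o=readout.get_obs();print(Ro.from_euler('xyz',o['tcp_rot']).as_matrix())
E
```

```text
scene refitR [345. 223.  20.]
scene refitB [540. 241.  20.]
scene refitL [521. 366.  20.]
scene refitF [325. 345.  20.]
scene waxR [364. -45.  20.]
scene waxT [586. -42.  20.]
scene waxL [566.  58.  20.]
scene waxF [370.  69.  20.]
scene block [401. 138.   0.]
scene loupe [505. 144.   0.]
scene knop [634. -62.   0.]
scene cork [571. 113.   0.]
scene sdh [ 414. -162.   10.]
scene sdt [ 545. -151.   10.]
scene spA [ 408. -227.    3.]
scene spB [ 549. -200.    3.]
side refitR [337. 250.  20.]
side refitB [523. 244.  20.]
side refitL [520. 370.  20.]
side refitF [329. 342.  20.]
side block [401. 135.   0.]
side loupe [504. 147.  -0.]
side knop [636. -65.   0.]
side sdh [ 413. -158.   10.]
side sdt [ 549. -153.   10.]
side spA [ 410. -234.    3.]
side spB [ 553. -202.    3.]
[[-0.  1.  0.]
 [ 0.  0. -1.]
 [-1.  0. -0.]]
```

Run:
```python
from h import *
np.set_printoptions(precision=0,suppress=True)
for u,v in [(405,212),(270,205),(415,160)]:
  print(pt("side",u,v,0),pt("side",u,v,120),pt("side",u,v,180))
for u,v in [(440,195),(295,180)]:
  print(pt("scene",u,v,0))
```

```text
[ 511. -391.    0.] [383. -21. 120.] [319. 164. 180.]
[ 830. -291.    0.] [606.  49. 120.] [494. 219. 180.]
[ 684. -969.    0.] [ 504. -425.  120.] [ 414. -153.  180.]
[ 526. -441.    0.]
[ 885. -334.    0.]
```

{"op": "arm_command", "data": {"plan": [{"tx": -2,"ty": 1,"tz": -4},{"tx": -2,"ty": 1,"tz": -4},{"tx": -1,"ty": 2,"tz": -4},{"ty": 2,"tz": -4}]}}

```text
invalid input at $.plan[0]: expected keys tx, ty, tz, wx, wy, wz, jaw
```

{"op": "arm_command", "data": {"plan": [{"tx": -2,"ty": 1,"tz": -4,"wx": 0,"wy": 0,"wz": 0,"jaw": 1},{"tx": -2,"ty": 1,"tz": -4,"wx": 0,"wy": 0,"wz": 0,"jaw": 1},{"tx": -1,"ty": 2,"tz": -4,"wx": 0,"wy": 0,"wz": 0,"jaw": 1},{"tx": 0,"ty": 2,"tz": -4,"wx": 0,"wy": 0,"wz": 0,"jaw": 1},{"tx": 0,"ty": 2,"tz": -4,"wx": 0,"wy": 0,"wz": 0,"jaw": 1},{"tx": 0,"ty": 3,"tz": -4,"wx": 0,"wy": 0,"wz": 0,"jaw": 1},{"tx": 0,"ty": 3,"tz": -4,"wx": 0,"wy": 0,"wz": 0,"jaw": 1},{"tx": 0,"ty": 3,"tz": -4,"wx": 0,"wy": 0,"wz": 0,"jaw": 1},{"tx": 0,"ty": 3,"tz": -4,"wx": 0,"wy": 0,"wz": 0,"jaw": 1},{"tx": 0,"ty": 2,"tz": -3,"wx": 0,"wy": 0,"wz": 0,"jaw": 1},{"tx": 0,"ty": 0,"tz": 0,"wx": 0,"wy": 0,"wz": 0,"jaw": 1},{"tx": 0,"ty": 0,"tz": 0,"wx": 0,"wy": 0,"wz": 0,"jaw": 1}]}}

```text
time: 1.35
tool_pos: [255.4, -36.4, 298.7]
tcp_rot: [-0.134, 1.57, -1.294]
contact_force: [0.5, 0.2, -0.7]
grip_width: 91.7
```

Run:
```python
from h import *
o,_=snap("wrist","w1"); print(o['tool_pos'],o['dq'].round(3))
```

```text
[255.41802252 -36.44204558 298.71628983] [-0.073  0.011 -0.008 -0.002 -0.    -0.007]
```

View pics/w1.png

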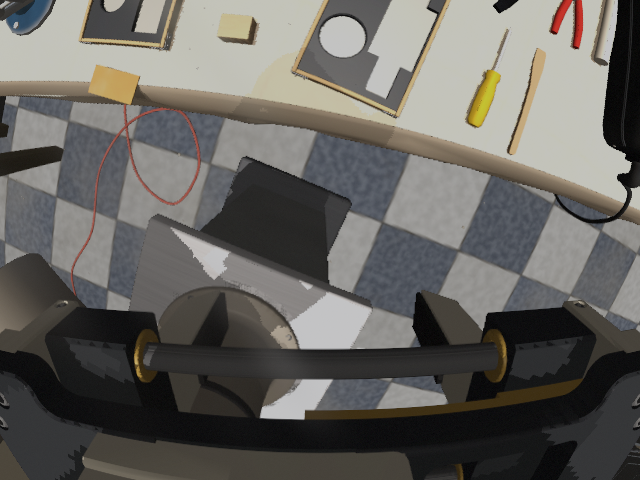

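```bash
cat >> h.py <<'E'
def st():
    o=readout.get_obs(); R=Ro.from_euler('xyz',o['tcp_rot']).as_matrix()
    print("t",round(o['time'],2),"pos",o['tool_pos'].round(1),"grip",round(o['grip_width'],1),"F",o['contact_force'].round(1),"j",o['joint_positions'].round(2))
    print(R.round(3).tolist(),"zdir yaw",round(np.arctan2(R[1,2],R[0,2]),4))
    return o,R
E
python3 - <<'E'
from h import *
o,R=st()
print(Ro.from_euler('xyz',[2.98068757, 1.569222  , 1.81662398]).as_matrix().round(3))
E
```

```text
t 1.4 pos [255.4 -37.3 298.7] grip 91.7 F [-0.2  0.1 -0.6] j [-0.44 -0.23  2.   -0.    1.37  0.72]
[[0.0, 0.918, 0.397], [-0.001, 0.397, -0.918], [-1.0, -0.0, 0.001]] zdir yaw -1.1628
[[-0.     0.918  0.396]
 [ 0.002  0.396 -0.918]
 [-1.     0.    -0.002]]
```

{"op": "arm_command", "data": {"plan": [{"tx": 0,"ty": 3,"tz": 0,"wx": 0.136,"wy": 0,"wz": 0,"jaw": 1},{"tx": 0,"ty": 3,"tz": 0,"wx": 0.136,"wy": 0,"wz": 0,"jaw": 1},{"tx": 0,"ty": 3,"tz": 0,"wx": 0.136,"wy": 0,"wz": 0,"jaw": 1},{"tx": 0,"ty": 4,"tz": 0,"wx": 0,"wy": 0,"wz": 0,"jaw": 1},{"tx": 0,"ty": 4,"tz": 0,"wx": 0,"wy": 0,"wz": 0,"jaw": 1},{"tx": 0,"ty": 0,"tz": 0,"wx": 0,"wy": 0,"wz": 0,"jaw": 1},{"tx": 0,"ty": 0,"tz": 0,"wx": 0,"wy": 0,"wz": 0,"jaw": 1},{"tx": 0,"ty": 0,"tz": 0,"wx": 0,"wy": 0,"wz": 0,"jaw": 1}]}}

```text
time: 2.2
tool_pos: [420.7, -14.5, 298.5]
tcp_rot: [-1.576, 1.57, 3.133]
contact_force: [-0.1, -0.6, -0.5]
grip_width: 91.7
```

Run:
```python
from h import *
st()
o,_=snap("wrist","w2")
```

```text
t 2.2 pos [420.7 -14.5 298.5] grip 91.7 F [-0.1 -0.6 -0.5] j [-0.22  0.11  1.69 -0.    1.34  1.36]
[[-0.001, 1.0, -0.004], [0.0, -0.004, -1.0], [-1.0, -0.001, -0.0]] zdir yaw -1.5745
```

View pics/w2.png

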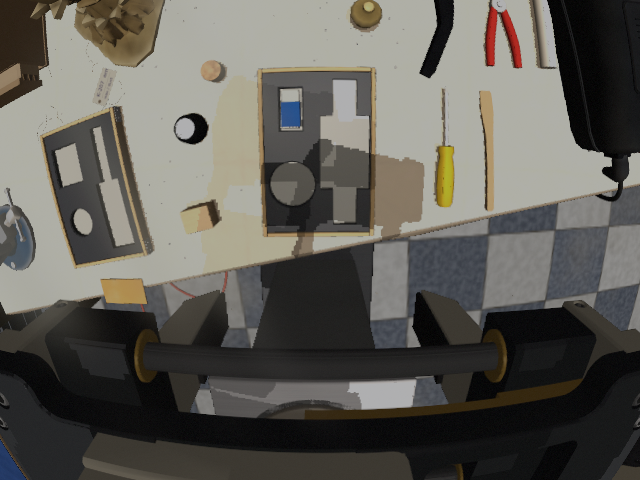

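{"op": "arm_command", "data": {"plan": [{"tx": 0,"ty": 0,"tz": -4,"wx": 0,"wy": 0,"wz": 0,"jaw": 1},{"tx": 0,"ty": 0,"tz": -4,"wx": 0,"wy": 0,"wz": 0,"jaw": 1},{"tx": 0,"ty": 0,"tz": -4,"wx": 0,"wy": 0,"wz": 0,"jaw": 1},{"tx": 0,"ty": 0,"tz": -4,"wx": 0,"wy": 0,"wz": 0,"jaw": 1},{"tx": 0,"ty": 0,"tz": -4,"wx": 0,"wy": 0,"wz": 0,"jaw": 1},{"tx": 0,"ty": 0,"tz": -4,"wx": 0,"wy": 0,"wz": 0,"jaw": 1},{"tx": 0,"ty": 0,"tz": 0,"wx": 0,"wy": 0,"wz": 0,"jaw": 1},{"tx": 0,"ty": 0,"tz": 0,"wx": 0,"wy": 0,"wz": 0,"jaw": 1},{"tx": 0,"ty": 0,"tz": 0,"wx": 0,"wy": 0,"wz": 0,"jaw": 1}]}}

```text
time: 3.15
tool_pos: [421.7, 225.6, 299.0]
tcp_rot: [0.762, 1.57, -0.81]
contact_force: [1.0, -0.1, 0.9]
grip_width: 91.9
```

Run:
```python
from h import *
st()
o,_=snap("wrist","w3")
def z(im,x0,y0,w,h,f): return cv2.resize(im[y0:y0+h,x0:x0+w],None,fx=f,fy=f,interpolation=cv2.INTER_CUBIC)
o2,i2=load("w2")
cv2.imwrite("pics/z2.png",z(i2,250,60,260,190,3))
cv2.imwrite("pics/z2.png",z(i2,250,60,260,190,3))
```

```text
t 3.15 pos [421.7 225.6 299. ] grip 91.9 F [ 1.  -0.1  0.9] j [ 0.33  0.22  1.56 -0.    1.37  1.9 ]
[[0.0, 1.0, -0.002], [-0.0, -0.002, -1.0], [-1.0, 0.0, 0.0]] zdir yaw -1.573
```

View pics/w3.png

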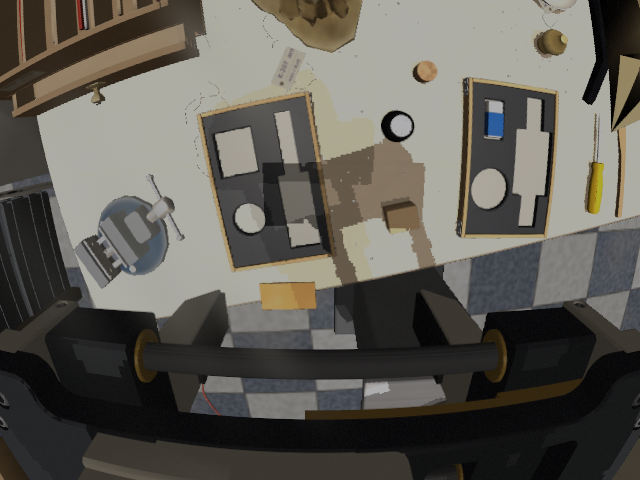

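View pics/z2.png

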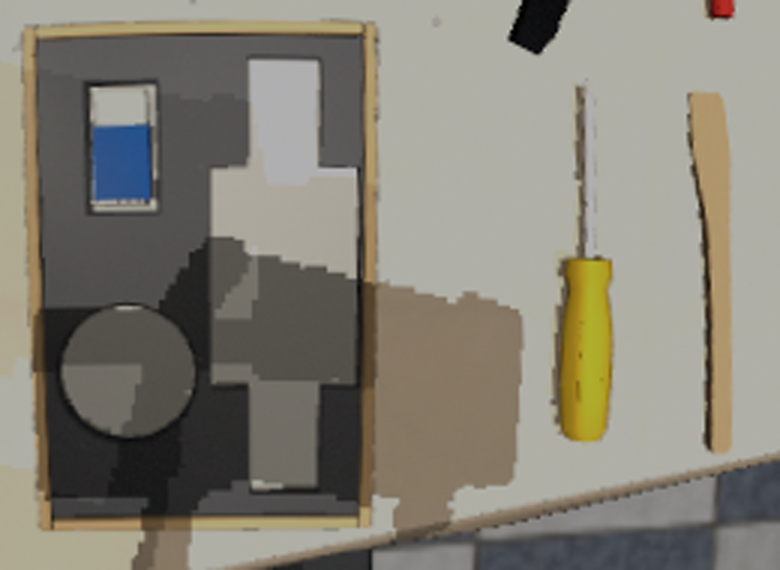

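Run:
```python
from h import *
o,i=load("w3")
def z(im,x0,y0,w,h,f): return cv2.resize(im[y0:y0+h,x0:x0+w],None,fx=f,fy=f,interpolation=cv2.INTER_CUBIC)
cv2.imwrite("pics/z3.png",z(i,190,85,245,190,3))
```

```text
(no output)
```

View pics/z3.png

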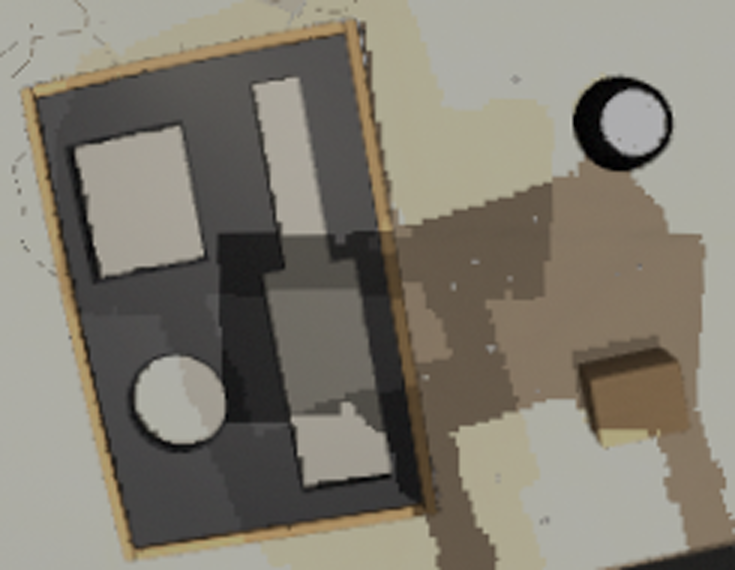

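```bash
cat > tr.py <<'E'
from h import *
def fit(local,world):
    A=np.asarray(local)[:,:2];B=np.asarray(world)[:,:2];a=A.mean(0);b=B.mean(0)
    X=A-a;Y=B-b;th=np.arctan2((X[:,0]*Y[:,1]-X[:,1]*Y[:,0]).sum(),(X*Y).sum())
    R=np.array([[np.cos(th),-np.sin(th)],[np.sin(th),np.cos(th)]]);t=b-R@a
    return t,th,np.linalg.norm(Y-X@R.T,axis=1).round(1)
E
python3 - <<'E'
from tr import *
C=[(97,65),(97,-65),(-97,-65),(-97,65)]
o,_=load("w2")
px=[(24,28),(376,24),(370,525),(40,528)]
t,th,r=fit(C,[pt("wrist",250+x/3,60+y/3,20,o) for x,y in px]); print("wax",t,th,r)
print("circle",fit([(-36,29)],[pt("wrist",250+129/3,60+371/3,16,o)])[0], t+np.array([[np.cos(th),-np.sin(th)],[np.sin(th),np.cos(th)]])@[-36,29])
o,_=load("w3")
px=[(22,90),(356,21),(432,512),(132,558)]
t,th,r=fit(C,[pt("wrist",190+x/3,85+y/3,20,o) for x,y in px]); print("refit",t,th,r)
print("circle",pt("wrist",190+180/3,85+401/3,16,o), t+np.array([[np.cos(th),-np.sin(th)],[np.sin(th),np.cos(th)]])@[-36,29])
px=[(464,80),(558,91),(547,238),(459,236)]
t,th,r=fit(C,[pt("wrist",x,y,20,o) for x,y in px]); print("wax w3",t,th,r)
# block, loupe, vise, knop, candelabra
for k,u,v,zz in [("loupe top",190+635/3,85+121/3,31),("knop",553,42,26)]: print(k,pt("wrist",u,v,zz,o))
E
```

```text
wax [477.26684714 -11.08152863] 0.004208927951497442 [1.4 1.4 1.4 1.3]
circle [477.843188   -12.13247941] [441.14510746  17.76669354]
refit [442.15322443 286.23500728] 0.16038394865453962 [1.4 1.8 3.4 3.5]
circle [402.51414199 308.4956183   16.        ] [401.98402702 309.11372184]
wax w3 [476.28334569  -8.1679287 ] 0.01720294411065689 [4.  2.1 2.  4.2]
loupe top [510.83646106 137.35818438  31.        ]
knop [635.96911103 -62.2582885   26.        ]
```

{"op": "arm_command", "data": {"plan": [{"tx": 2,"ty": 0,"tz": 3,"wx": 0,"wy": 0,"wz": 0,"jaw": 1},{"tx": 2,"ty": 0,"tz": 3,"wx": 0,"wy": 0,"wz": 0,"jaw": 1},{"tx": 2,"ty": 0,"tz": 2,"wx": 0,"wy": 0,"wz": 0,"jaw": 1},{"tx": 2,"ty": 0,"tz": 1,"wx": 0,"wy": 0,"wz": 0,"jaw": 1},{"tx": 0,"ty": 0,"tz": 0,"wx": 0,"wy": 0,"wz": 0,"jaw": 1},{"tx": 0,"ty": 0,"tz": 0,"wx": 0,"wy": 0,"wz": 0,"jaw": 1},{"tx": 0,"ty": 0,"tz": 0,"wx": 0,"wy": 0,"wz": 0,"jaw": 1}]}}

```text
time: 3.9
tool_pos: [422.5, 136.9, 219.9]
tcp_rot: [1.742, 1.569, 0.169]
contact_force: [0.3, -0.7, -0.3]
grip_width: 91.9
```

```bash
cat >> h.py <<'E'
def zoom(im,name,x0,y0,w,h,f=3): cv2.imwrite(f"pics/{name}.png",cv2.resize(im[y0:y0+h,x0:x0+w],None,fx=f,fy=f,interpolation=cv2.INTER_CUBIC))
E
python3 - <<'E'
from h import *
st()
o,i=snap("wrist","w4")
E
```

```text
t 3.9 pos [422.5 136.9 219.9] grip 91.9 F [ 0.3 -0.7 -0.3] j [0.14 0.22 1.78 0.   1.14 1.71]
[[0.002, 1.0, -0.002], [0.0, -0.002, -1.0], [-1.0, 0.002, -0.0]] zdir yaw -1.5724
```

View pics/w4.png

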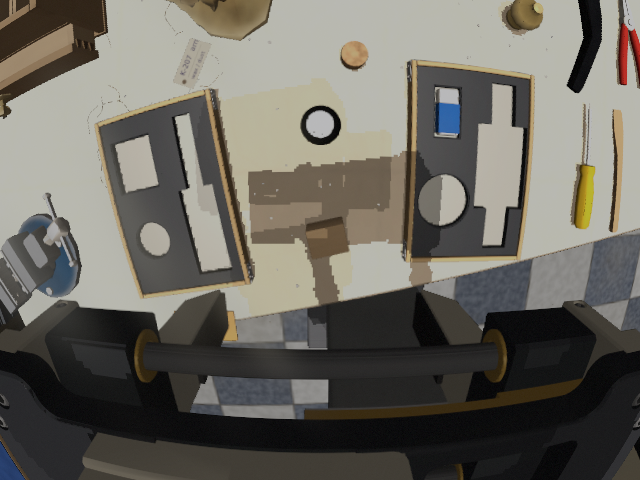

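Run:
```python
from h import *
o,i=load("w4")
j=np.clip(i.astype(float)*1.6,0,255).astype(np.uint8)
zoom(j,"z4",280,80,120,200,4)
zoom(j,"z4",280,90,130,190,4)
s=cv2.imread("pics/side0.png"); zoom(s,"zs",250,270,130,60,6)
```

```text
(no output)
```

View pics/z4.png

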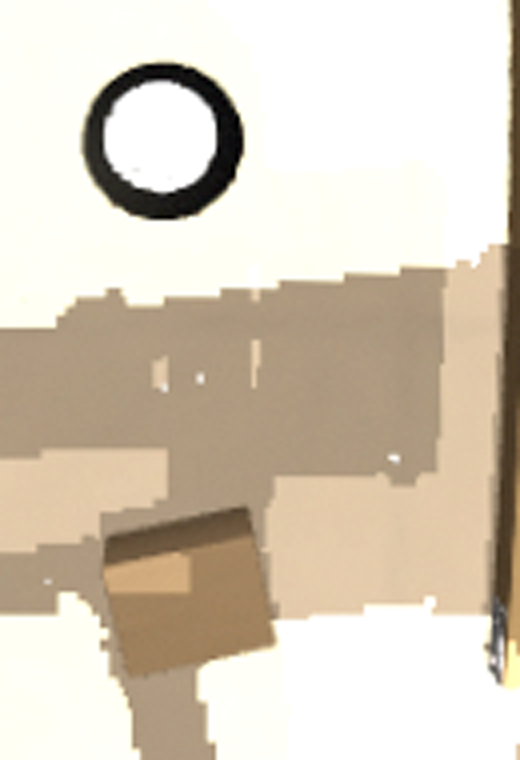

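View pics/zs.png

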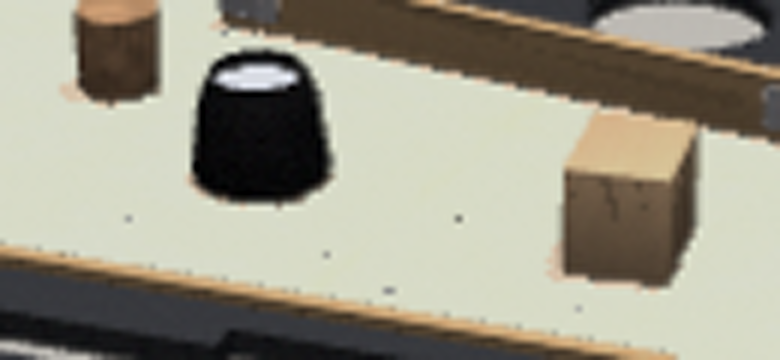

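Run:
```python
from h import *
o,i=load("w4")
P=np.array([pt("wrist",280+x/4,90+y/4,30,o) for x,y in [(104,565),(256,533),(275,643),(130,677)]])
print(P.round(1),P.mean(0)); 
for a in range(4):
  d=P[(a+1)%4]-P[a]; print(np.linalg.norm(d).round(1),np.degrees(np.arctan2(d[1],d[0])).round(1))
for zz in (0,3): print("loupe outer",pt("wrist",280+163/4,90+141/4,zz,o))
print("loupe hole",pt("wrist",280+160/4,90+137/4,29,o))
```

```text
[[414.4 150.4  30. ]
 [421.9 115.8  30. ]
 [395.6 111.   30. ]
 [387.3 144.7  30. ]] [404.7936396  130.47754428  30.        ]
35.3 -77.8
26.8 -169.6
34.7 103.8
27.8 11.8
loupe outer [510.00597865 136.70831097   0.        ]
loupe outer [509.977157   136.70893494   3.        ]
loupe hole [510.6089093  137.36037376  29.        ]
```

{"op": "arm_command", "data": {"plan": [{"tx": 0,"ty": -1.8,"tz": 0.6,"wx": 0,"wy": 0,"wz": 0,"jaw": 1},{"tx": 0,"ty": 0,"tz": 0,"wx": -0.147,"wy": 0,"wz": 0,"jaw": 1},{"tx": 0,"ty": 0,"tz": 0,"wx": -0.147,"wy": 0,"wz": 0,"jaw": 1},{"tx": 0,"ty": 0,"tz": 0,"wx": -0.147,"wy": 0,"wz": 0,"jaw": 1},{"tx": 0,"ty": 0,"tz": 0,"wx": -0.147,"wy": 0,"wz": 0,"jaw": 1},{"tx": 0,"ty": 0,"tz": 0,"wx": -0.147,"wy": 0,"wz": 0,"jaw": 1},{"tx": 0,"ty": 0,"tz": 0,"wx": -0.147,"wy": 0,"wz": 0,"jaw": 1},{"tx": 0,"ty": 0,"tz": 0,"wx": -0.147,"wy": 0,"wz": 0,"jaw": 1},{"tx": 1,"ty": 0,"tz": 0,"wx": -0.147,"wy": 0,"wz": 0,"jaw": 1},{"tx": 2,"ty": 0,"tz": 0,"wx": -0.147,"wy": 0,"wz": 0,"jaw": 1},{"tx": 2,"ty": 0,"tz": 0,"wx": -0.147,"wy": 0,"wz": 0,"jaw": 1},{"tx": 2,"ty": 0,"tz": 0,"wx": -0.147,"wy": 0,"wz": 0,"jaw": 1},{"tx": 2,"ty": 0,"tz": 0,"wx": -0.147,"wy": 0,"wz": 0,"jaw": 1},{"tx": 1,"ty": 0,"tz": 0,"wx": 0,"wy": 0,"wz": 0,"jaw": 1},{"tx": 0,"ty": 0,"tz": 0,"wx": 0,"wy": 0,"wz": 0,"jaw": 1},{"tx": 0,"ty": 0,"tz": 0,"wx": 0,"wy": 0,"wz": 0,"jaw": 1}]}}

```text
time: 5.55
tool_pos: [404.4, 131.0, 119.4]
tcp_rot: [-0.097, 1.57, 0.092]
contact_force: [0.1, 0.1, -0.2]
grip_width: 92.0
```

Run:
```python
from h import *
st()
o,i=snap("wrist","w5")
for c in [(404.8,130.5,30)]: print(proj("wrist",c,o))
```

```text
t 5.55 pos [404.4 131.  119.4] grip 92.0 F [ 0.1  0.1 -0.2] j [ 0.13  0.33  1.96 -0.    0.85 -0.06]
[[0.001, -0.188, 0.982], [0.0, 0.982, 0.188], [-1.0, -0.0, 0.001]] zdir yaw 0.1895
(np.float64(321.1901277167999), np.float64(263.29909222813745))
```

View pics/w5.png

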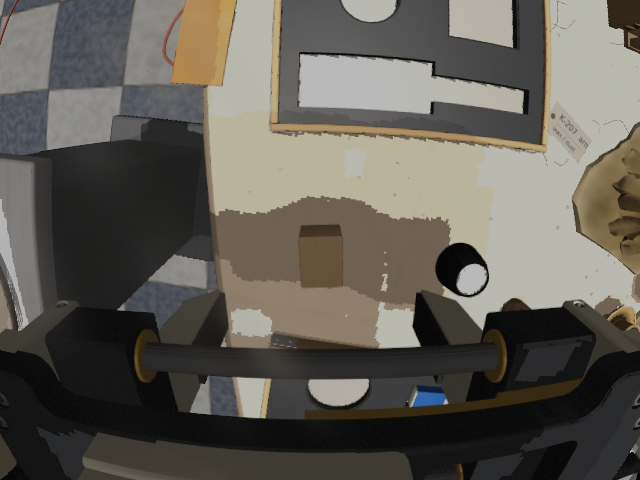

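{"op": "arm_command", "data": {"plan": [{"tx": 3,"ty": 0,"tz": 0,"wx": 0,"wy": 0,"wz": 0,"jaw": 1},{"tx": 3,"ty": 0,"tz": 0,"wx": 0,"wy": 0,"wz": 0,"jaw": 1},{"tx": 1.6,"ty": 0,"tz": 0,"wx": 0,"wy": 0,"wz": 0,"jaw": 1},{"tx": 0.8,"ty": 0,"tz": 0,"wx": 0,"wy": 0,"wz": 0,"jaw": 1},{"tx": 0,"ty": 0,"tz": 0,"wx": 0,"wy": 0,"wz": 0,"jaw": 1},{"tx": 0,"ty": 0,"tz": 0,"wx": 0,"wy": 0,"wz": 0,"jaw": 0},{"tx": 0,"ty": 0,"tz": 0,"wx": 0,"wy": 0,"wz": 0,"jaw": -1},{"tx": 0,"ty": 0,"tz": 0,"wx": 0,"wy": 0,"wz": 0,"jaw": -1},{"tx": 0,"ty": 0,"tz": 0,"wx": 0,"wy": 0,"wz": 0,"jaw": -1},{"tx": 0,"ty": 0,"tz": 0,"wx": 0,"wy": 0,"wz": 0,"jaw": -1},{"tx": 0,"ty": 0,"tz": 0,"wx": 0,"wy": 0,"wz": 0,"jaw": -1},{"tx": 0,"ty": 0,"tz": 0,"wx": 0,"wy": 0,"wz": 0,"jaw": -1},{"tx": 0,"ty": 0,"tz": 0,"wx": 0,"wy": 0,"wz": 0,"jaw": -1},{"tx": 0,"ty": 0,"tz": 0,"wx": 0,"wy": 0,"wz": 0,"jaw": -1}]}}

```text
time: 7.0
tool_pos: [403.8, 130.7, 34.7]
tcp_rot: [-2.442, 1.571, -2.25]
contact_force: [0.3, 0.5, -0.1]
grip_width: 27.6
```

Run:
```python
from h import *
st()
o,i=snap("side","s5");zoom(i,"zs5",220,150,260,200,3)
```

```text
t 7.0 pos [403.8 130.7  34.7] grip 27.6 F [ 0.3  0.5 -0.1] j [ 0.13  0.49  2.04 -0.    0.61 -0.06]
[[-0.0, -0.191, 0.982], [-0.0, 0.982, 0.191], [-1.0, -0.0, -0.0]] zdir yaw 0.192
```

View pics/zs5.png

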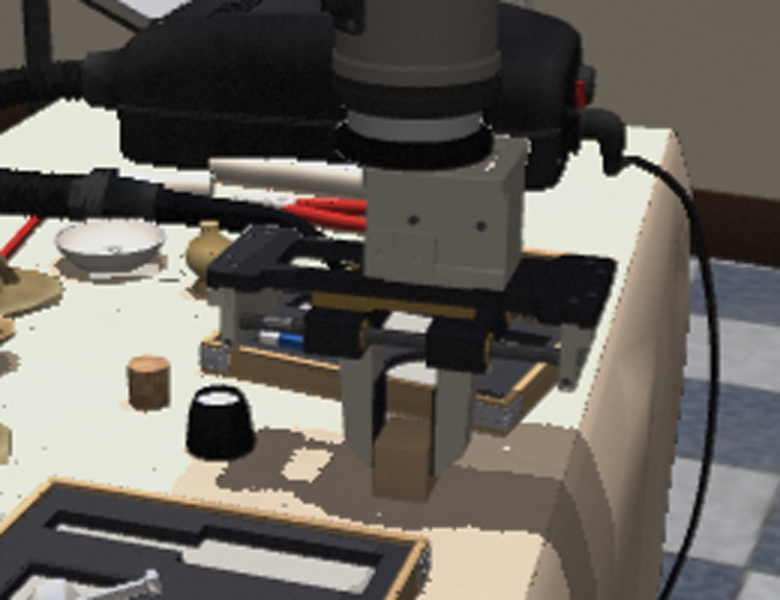

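{"op": "arm_command", "data": {"plan": [{"tx": -2,"ty": 0,"tz": 0,"wx": 0,"wy": 0,"wz": 0,"jaw": -1},{"tx": -3.5,"ty": 0,"tz": 0,"wx": 0,"wy": 0,"wz": 0,"jaw": -1},{"tx": -3.5,"ty": 0,"tz": 0,"wx": 0,"wy": 0,"wz": 0,"jaw": -1},{"tx": 0,"ty": 0,"tz": 0,"wx": 0.1457,"wy": 0,"wz": 0,"jaw": -1},{"tx": 0,"ty": 0,"tz": 0,"wx": 0.1457,"wy": 0,"wz": 0,"jaw": -1},{"tx": 0,"ty": 0,"tz": 0,"wx": 0.1457,"wy": 0,"wz": 0,"jaw": -1},{"tx": 0,"ty": 0,"tz": 0,"wx": 0.1457,"wy": 0,"wz": 0,"jaw": -1},{"tx": 0,"ty": 0,"tz": 0,"wx": 0.1457,"wy": 0,"wz": 0,"jaw": -1},{"tx": 0,"ty": 0,"tz": 0,"wx": 0.1457,"wy": 0,"wz": 0,"jaw": -1},{"tx": 0,"ty": 0,"tz": 0,"wx": 0.1457,"wy": 0,"wz": 0,"jaw": -1},{"tx": 0,"ty": 0,"tz": 0,"wx": 0.1457,"wy": 0,"wz": 0,"jaw": -1},{"tx": 0,"ty": 0,"tz": 0,"wx": 0.1457,"wy": 0,"wz": 0,"jaw": -1},{"tx": 0,"ty": 0,"tz": 0,"wx": 0.1457,"wy": 0,"wz": 0,"jaw": -1},{"tx": 0,"ty": 0,"tz": 0,"wx": 0.1457,"wy": 0,"wz": 0,"jaw": -1},{"tx": 0,"ty": 2,"tz": -3.5,"wx": 0,"wy": 0,"wz": 0,"jaw": -1},{"tx": 0,"ty": 2,"tz": -3.5,"wx": 0,"wy": 0,"wz": 0,"jaw": -1},{"tx": 0,"ty": 2,"tz": -3.5,"wx": 0,"wy": 0,"wz": 0,"jaw": -1},{"tx": 0,"ty": 2,"tz": -3.5,"wx": 0,"wy": 0,"wz": 0,"jaw": -1},{"tx": 0,"ty": 2.7,"tz": -3.6,"wx": 0,"wy": 0,"wz": 0,"jaw": -1},{"tx": 0,"ty": 0,"tz": 0,"wx": 0,"wy": 0,"wz": 0,"jaw": -1}]}}

```text
time: 9.05
tool_pos: [483.1, 325.7, 124.3]
tcp_rot: [2.092, 1.568, 0.685]
contact_force: [0.5, -0.1, -0.6]
grip_width: 27.8
```

{"op": "arm_command", "data": {"plan": [{"tx": 0,"ty": 0,"tz": 0,"wx": 0,"wy": 0,"wz": 0,"jaw": -1}]}}

```text
time: 9.15
tool_pos: [480.9, 321.9, 123.8]
tcp_rot: [-1.101, 1.569, -2.511]
contact_force: [0.3, 0.3, -1.2]
grip_width: 27.6
```

Run:
```python
from h import *
st()
o,i=snap("wrist","w6")
```

```text
t 9.15 pos [480.9 321.9 123.8] grip 27.6 F [ 0.3  0.3 -1.2] j [ 0.46  0.56  1.54 -0.    1.04  1.87]
[[-0.001, 0.987, 0.161], [-0.001, 0.161, -0.987], [-1.0, -0.002, 0.001]] zdir yaw -1.4092
```

View pics/w6.png

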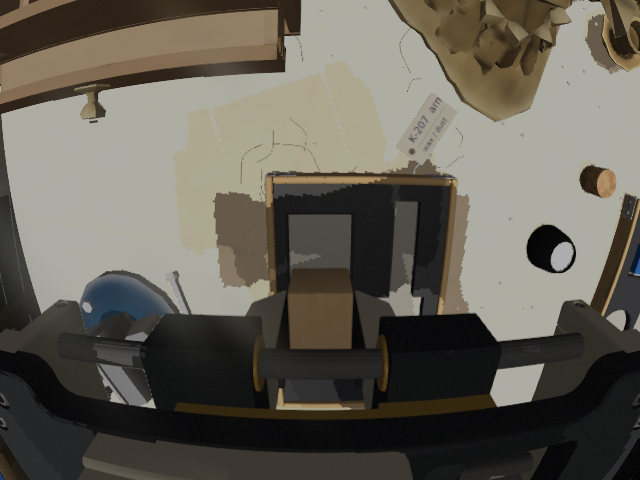

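Run:
```python
from h import *
def tri(L):
    A=np.zeros((3,3));b=np.zeros(3)
    for n,u,v,o in L:
        p,d=ray(n,u,v,o);M=np.eye(3)-np.outer(d,d);A+=M;b+=M@p
    x=np.linalg.solve(A,b);return x.round(0),[np.linalg.norm((np.eye(3)-np.outer(ray(*l)[1],ray(*l)[1]))@(x-ray(*l)[0])).round(1) for l in L]
w3,_=load("w3");w4,_=load("w4");w6,_=load("w6")
print("ballA",tri([("wrist",150,177,w3),("wrist",47,197,w4),("wrist",173,274,w6)]))
print("ballB",tri([("wrist",182,238,w3),("wrist",77,292,w4)]))
print("ballside",tri([("wrist",150,177,w3),("side",271,343,None),("scene",213,330,None)]))
print("boss",tri([("wrist",163,207,w3),("wrist",60,230,w4)]))
print("jawtop left",tri([("wrist",80,240,w3),("side",198,395,None)]))
```

```text
ballA (array([461., 416.,  49.]), [np.float64(0.3), np.float64(1.1), np.float64(0.7)])
ballB (array([394., 357., 103.]), [np.float64(12.6), np.float64(12.6)])
ballside (array([426., 377.,  66.]), [np.float64(47.3), np.float64(25.6), np.float64(22.2)])
boss (array([427., 400.,  55.]), [np.float64(0.7), np.float64(0.7)])
jawtop left (array([397., 503.,  82.]), [np.float64(1.7), np.float64(1.7)])
```

{"op": "arm_command", "data": {"plan": [{"tx": 3,"ty": 0,"tz": 0,"wx": 0,"wy": 0,"wz": 0,"jaw": -1},{"tx": 3,"ty": 0,"tz": 0,"wx": 0,"wy": 0,"wz": 0,"jaw": -1},{"tx": 1,"ty": 0,"tz": 0,"wx": 0,"wy": 0,"wz": 0,"jaw": -1},{"tx": 0.5,"ty": 0,"tz": 0,"wx": 0,"wy": 0,"wz": 0,"jaw": -1},{"tx": 0.5,"ty": 0,"tz": 0,"wx": 0,"wy": 0,"wz": 0,"jaw": -1},{"tx": 0,"ty": 0,"tz": 0,"wx": 0,"wy": 0,"wz": 0,"jaw": -1},{"tx": 0,"ty": 0,"tz": 0,"wx": 0,"wy": 0,"wz": 0,"jaw": -1}]}}

```text
time: 9.9
tool_pos: [481.9, 321.7, 45.6]
tcp_rot: [1.812, 1.569, 0.401]
contact_force: [-0.1, 0.1, -0.6]
grip_width: 27.5
```

{"op": "arm_command", "data": {"plan": [{"tx": 0.2,"ty": 0,"tz": 0,"wx": 0,"wy": 0,"wz": 0,"jaw": -1},{"tx": 0,"ty": 0,"tz": 0,"wx": 0,"wy": 0,"wz": 0,"jaw": -1},{"tx": 0,"ty": 0,"tz": 0,"wx": 0,"wy": 0,"wz": 0,"jaw": -1}]}}

```text
time: 10.2
tool_pos: [481.5, 321.6, 42.9]
tcp_rot: [1.614, 1.57, 0.204]
contact_force: [-0.1, 0.3, -0.1]
grip_width: 27.9
```

{"op": "arm_command", "data": {"plan": [{"tx": 0.05,"ty": 0,"tz": 0,"wx": 0,"wy": 0,"wz": 0,"jaw": -0.17},{"tx": 0,"ty": 0,"tz": 0,"wx": 0,"wy": 0,"wz": 0,"jaw": -0.17},{"tx": 0,"ty": 0,"tz": 0,"wx": 0,"wy": 0,"wz": 0,"jaw": -0.17},{"tx": 0,"ty": 0,"tz": 0,"wx": 0,"wy": 0,"wz": 0,"jaw": -0.17},{"tx": -1,"ty": 0,"tz": 0,"wx": 0,"wy": 0,"wz": 0,"jaw": -0.17},{"tx": -3,"ty": 0,"tz": 0,"wx": 0,"wy": 0,"wz": 0,"jaw": -0.17},{"tx": -4,"ty": 0,"tz": 0,"wx": 0,"wy": 0,"wz": 0,"jaw": 0.5},{"tx": -4,"ty": 0,"tz": 0,"wx": 0,"wy": 0,"wz": 0,"jaw": 1},{"tx": -4,"ty": 0,"tz": 0,"wx": 0,"wy": 0,"wz": 0,"jaw": 1},{"tx": 0,"ty": 0,"tz": 0,"wx": 0,"wy": 0,"wz": 0,"jaw": 1},{"tx": 0,"ty": 0,"tz": 0,"wx": 0,"wy": 0,"wz": 0,"jaw": 1}]}}

```text
time: 11.3
tool_pos: [481.7, 321.7, 203.8]
tcp_rot: [1.832, 1.568, 0.421]
contact_force: [0.1, -0.1, -0.5]
grip_width: 73.3
```

Run:
```python
from h import *
st()
o,i=snap("wrist","w7")
```

```text
t 11.3 pos [481.7 321.7 203.8] grip 73.3 F [ 0.1 -0.1 -0.5] j [ 0.46  0.48  1.44 -0.    1.22  1.87]
[[0.003, 0.987, 0.159], [0.001, 0.159, -0.987], [-1.0, 0.003, -0.001]] zdir yaw -1.4106
```

View pics/w7.png

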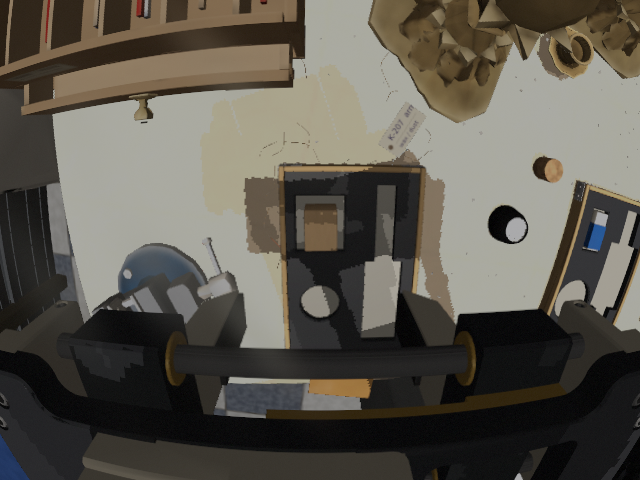

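{"op": "arm_command", "data": {"plan": [{"tx": 0,"ty": -3,"tz": 2,"wx": 0,"wy": 0,"wz": 0,"jaw": 1},{"tx": 0,"ty": -2.5,"tz": 3.6,"wx": 0,"wy": 0,"wz": 0,"jaw": 1},{"tx": 0,"ty": -1.6,"tz": 4,"wx": 0,"wy": 0,"wz": 0,"jaw": 1},{"tx": 0,"ty": -1,"tz": 4,"wx": 0,"wy": 0,"wz": 0,"jaw": 1},{"tx": 0,"ty": -1,"tz": 3.7,"wx": 0,"wy": 0,"wz": 0,"jaw": 1},{"tx": 0,"ty": 0,"tz": 0,"wx": 0.135,"wy": 0,"wz": 0,"jaw": 1},{"tx": 0,"ty": 0,"tz": 0,"wx": 0.135,"wy": 0,"wz": 0,"jaw": 1},{"tx": 0,"ty": 0,"tz": 0,"wx": 0.135,"wy": 0,"wz": 0,"jaw": 1},{"tx": 0,"ty": 0,"tz": 0,"wx": 0.135,"wy": 0,"wz": 0,"jaw": 1},{"tx": 0,"ty": 0,"tz": 0,"wx": 0.135,"wy": 0,"wz": 0,"jaw": 1},{"tx": 0,"ty": 0,"tz": 0,"wx": 0.135,"wy": 0,"wz": 0,"jaw": 1},{"tx": 0,"ty": 0,"tz": 0,"wx": 0.135,"wy": 0,"wz": 0,"jaw": 1},{"tx": 2,"ty": 2,"tz": -2,"wx": 0,"wy": 0,"wz": 0,"jaw": 1},{"tx": 2,"ty": 2,"tz": -2,"wx": 0,"wy": 0,"wz": 0,"jaw": 1},{"tx": 2,"ty": 2.3,"tz": -2.3,"wx": 0,"wy": 0,"wz": 0,"jaw": 1},{"tx": 0,"ty": 0,"tz": 0,"wx": 0,"wy": 0,"wz": 0,"jaw": 1},{"tx": 0,"ty": 0,"tz": 0,"wx": 0,"wy": 0,"wz": 0,"jaw": 1},{"tx": 0,"ty": 0,"tz": 0,"wx": 0,"wy": 0,"wz": 0,"jaw": 1}]}}

```text
time: 13.15
tool_pos: [507.1, 136.3, 142.1]
tcp_rot: [-0.664, 1.569, -3.02]
contact_force: [-0.3, -0.4, -0.8]
grip_width: 91.6
```

Run:
```python
from h import *
st()
o,i=snap("wrist","w8"); snap("scene","sc8")
```

```text
t 13.15 pos [507.1 136.3 142.1] grip 91.6 F [-0.3 -0.4 -0.8] j [ 0.12  0.45  1.67 -0.    1.02  2.47]
[[-0.001, 0.708, -0.707], [-0.0, -0.707, -0.708], [-1.0, -0.001, 0.001]] zdir yaw -2.3556
```

View pics/w8.png

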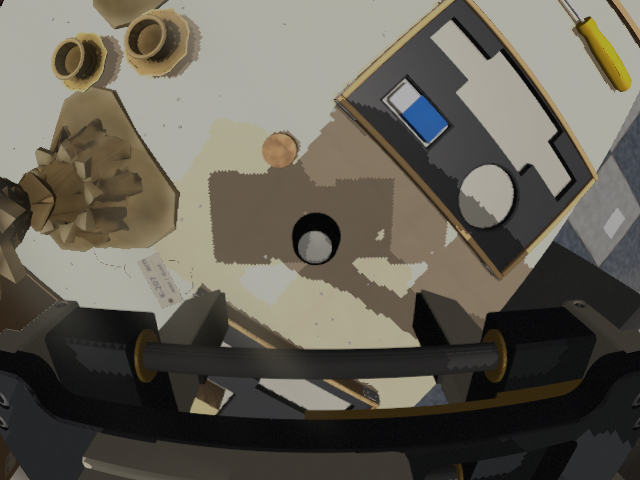

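View pics/sc8.png

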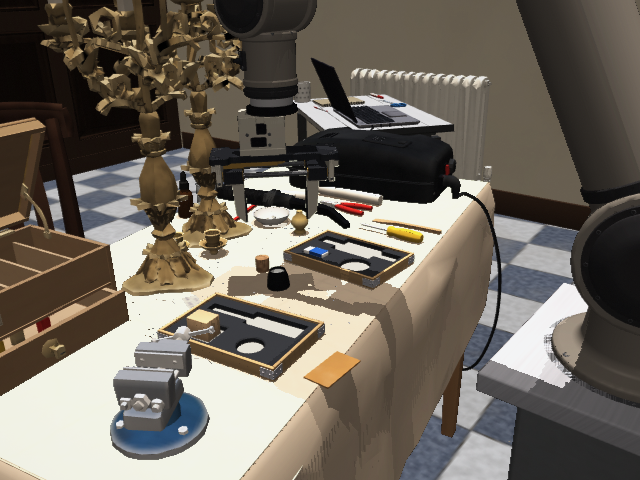

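{"op": "arm_command", "data": {"plan": [{"tx": 3,"ty": 0.16,"tz": -0.25,"wx": 0,"wy": 0,"wz": 0,"jaw": 1},{"tx": 3.5,"ty": 0,"tz": 0,"wx": 0,"wy": 0,"wz": 0,"jaw": 1},{"tx": 2.5,"ty": 0,"tz": 0,"wx": 0,"wy": 0,"wz": 0,"jaw": 1},{"tx": 1.2,"ty": 0,"tz": 0,"wx": 0,"wy": 0,"wz": 0,"jaw": 1},{"tx": 0.6,"ty": 0,"tz": 0,"wx": 0,"wy": 0,"wz": 0,"jaw": 1},{"tx": 0,"ty": 0,"tz": 0,"wx": 0,"wy": 0,"wz": 0,"jaw": 0.3},{"tx": 0,"ty": 0,"tz": 0,"wx": 0,"wy": 0,"wz": 0,"jaw": -1},{"tx": 0,"ty": 0,"tz": 0,"wx": 0,"wy": 0,"wz": 0,"jaw": -1},{"tx": 0,"ty": 0,"tz": 0,"wx": 0,"wy": 0,"wz": 0,"jaw": -1},{"tx": 0,"ty": 0,"tz": 0,"wx": 0,"wy": 0,"wz": 0,"jaw": -1},{"tx": 0,"ty": 0,"tz": 0,"wx": 0,"wy": 0,"wz": 0,"jaw": -1},{"tx": 0,"ty": 0,"tz": 0,"wx": 0,"wy": 0,"wz": 0,"jaw": -1}]}}

```text
time: 14.45
tool_pos: [511.2, 136.9, 34.3]
tcp_rot: [1.93, 1.571, -0.426]
contact_force: [-0.1, -0.3, 0.5]
grip_width: 40.3
```

Run:
```python
from h import *
st()
o,i=snap("side","s9");zoom(i,"zs9",180,170,260,200,3)
```

```text
t 14.45 pos [511.2 136.9  34.3] grip 40.3 F [-0.1 -0.3  0.5] j [ 0.12  0.62  1.76 -0.    0.77  2.47]
[[0.0, 0.707, -0.707], [-0.0, -0.707, -0.707], [-1.0, 0.0, -0.0]] zdir yaw -2.3557
```

View pics/zs9.png

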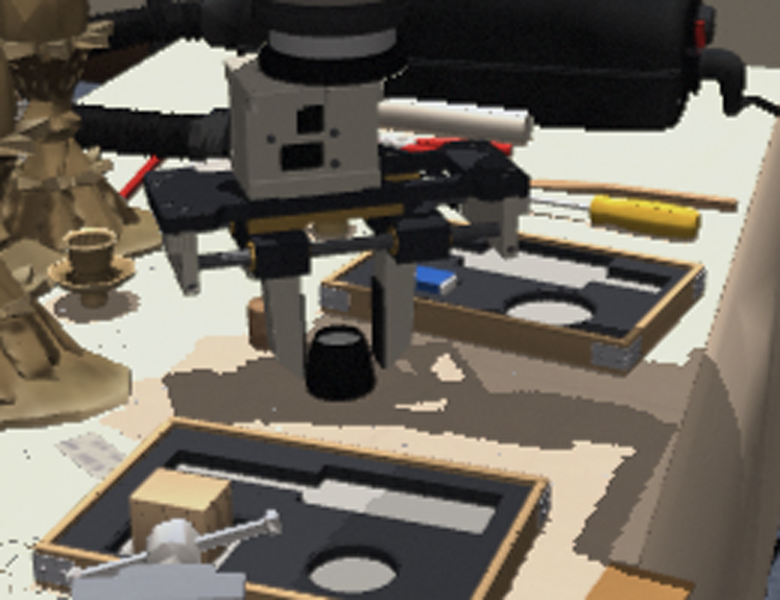

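Still closing (40.3 mm); wait.

{"op": "arm_command", "data": {"plan": [{"tx": 0,"ty": 0,"tz": 0,"wx": 0,"wy": 0,"wz": 0,"jaw": -1},{"tx": 0,"ty": 0,"tz": 0,"wx": 0,"wy": 0,"wz": 0,"jaw": -1},{"tx": 0,"ty": 0,"tz": 0,"wx": 0,"wy": 0,"wz": 0,"jaw": -1},{"tx": 0,"ty": 0,"tz": 0,"wx": 0,"wy": 0,"wz": 0,"jaw": -1}]}}

```text
time: 14.9
tool_pos: [511.1, 136.9, 34.2]
tcp_rot: [0.436, 1.571, -1.92]
contact_force: [-0.1, -0.6, -0.0]
grip_width: 32.6
```

{"op": "arm_command", "data": {"plan": [{"tx": -1,"ty": 0,"tz": 0,"wx": 0,"wy": 0,"wz": 0,"jaw": -1},{"tx": -1.5,"ty": 0,"tz": 0,"wx": 0,"wy": 0,"wz": 0,"jaw": -1},{"tx": 0,"ty": 0,"tz": 0,"wx": 0,"wy": 0,"wz": 0,"jaw": -1}]}}

```text
time: 15.2
tool_pos: [512.5, 137.1, 61.3]
tcp_rot: [2.448, 1.567, 0.093]
contact_force: [0.1, 0.1, -1.0]
grip_width: 32.3
```

Run:
```python
from h import *
st()
o,i=snap("side","s10");zoom(i,"zs10",180,170,260,200,3)
```

```text
t 15.2 pos [512.5 137.1  61.3] grip 32.3 F [ 0.1  0.1 -1. ] j [ 0.12  0.57  1.74 -0.    0.83  2.47]
[[0.004, 0.707, -0.707], [0.0, -0.707, -0.707], [-1.0, 0.003, -0.003]] zdir yaw -2.3557
```

View pics/zs10.png

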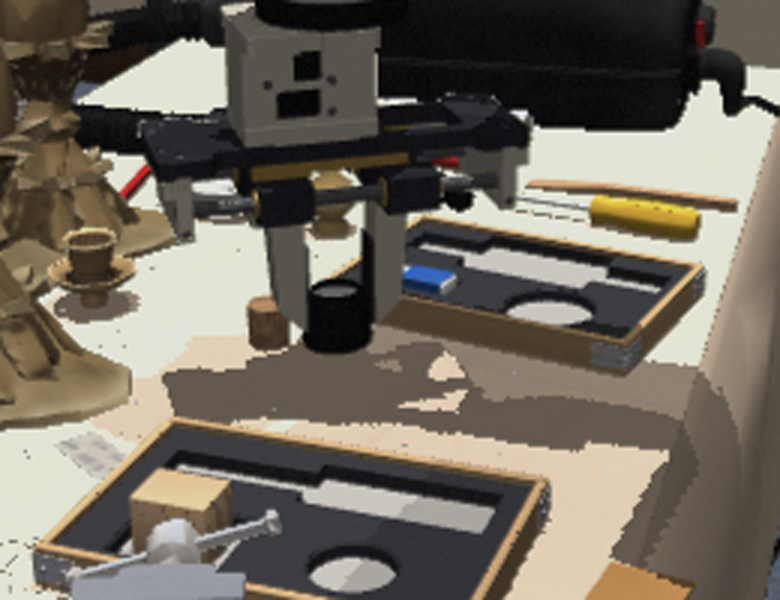

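{"op": "arm_command", "data": {"plan": [{"tx": -2,"ty": 0,"tz": 0,"wx": 0,"wy": 0,"wz": 0,"jaw": -1},{"tx": -2,"ty": 0.8,"tz": 2.6,"wx": 0,"wy": 0,"wz": 0,"jaw": -1},{"tx": 0,"ty": 0.9,"tz": 3.6,"wx": 0,"wy": 0,"wz": 0,"jaw": -1},{"tx": 0,"ty": 0.9,"tz": 3.6,"wx": 0,"wy": 0,"wz": 0,"jaw": -1},{"tx": 0,"ty": 0.9,"tz": 3.5,"wx": 0,"wy": 0,"wz": 0,"jaw": -1},{"tx": 0,"ty": 0,"tz": 0,"wx": 0,"wy": 0,"wz": 0,"jaw": -1},{"tx": 0,"ty": 0,"tz": 0,"wx": 0,"wy": 0,"wz": 0,"jaw": -1},{"tx": 0,"ty": 0,"tz": 0,"wx": 0,"wy": 0,"wz": 0,"jaw": -1}]}}

```text
time: 16.05
tool_pos: [442.4, 18.5, 99.2]
tcp_rot: [2.405, 1.57, 0.049]
contact_force: [-0.4, 0.3, -0.0]
grip_width: 32.7
```

Run:
```python
from h import *
st()
o,i=snap("wrist","w11")
```

```text
t 16.05 pos [442.4  18.5  99.2] grip 32.7 F [-0.4  0.3 -0. ] j [-0.13  0.39  1.94  0.    0.81  2.22]
[[0.001, 0.708, -0.707], [0.0, -0.707, -0.708], [-1.0, 0.0, -0.0]] zdir yaw -2.3555
```

View pics/w11.png

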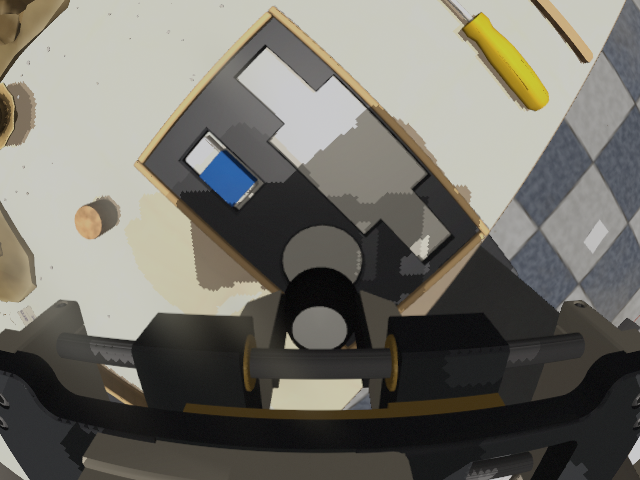

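{"op": "arm_command", "data": {"plan": [{"tx": 2.5,"ty": 0,"tz": 0,"wx": 0,"wy": 0,"wz": 0,"jaw": -1},{"tx": 2,"ty": 0,"tz": 0,"wx": 0,"wy": 0,"wz": 0,"jaw": -1},{"tx": 0.7,"ty": 0,"tz": 0,"wx": 0,"wy": 0,"wz": 0,"jaw": -1},{"tx": 0.4,"ty": 0,"tz": 0,"wx": 0,"wy": 0,"wz": 0,"jaw": -1},{"tx": 0,"ty": 0,"tz": 0,"wx": 0,"wy": 0,"wz": 0,"jaw": -1},{"tx": 0,"ty": 0,"tz": 0,"wx": 0,"wy": 0,"wz": 0,"jaw": -1},{"tx": 0,"ty": 0,"tz": 0,"wx": 0,"wy": 0,"wz": 0,"jaw": -1}]}}

```text
time: 16.8
tool_pos: [442.4, 18.1, 43.8]
tcp_rot: [2.17, 1.569, -0.186]
contact_force: [0.2, -0.3, 0.1]
grip_width: 32.5
```

{"op": "arm_command", "data": {"plan": [{"tx": 0.1,"ty": 0,"tz": 0,"wx": 0,"wy": 0,"wz": 0,"jaw": -1},{"tx": 0,"ty": 0,"tz": 0,"wx": 0,"wy": 0,"wz": 0,"jaw": -0.04},{"tx": 0,"ty": 0,"tz": 0,"wx": 0,"wy": 0,"wz": 0,"jaw": -0.04},{"tx": 0,"ty": 0,"tz": 0,"wx": 0,"wy": 0,"wz": 0,"jaw": -0.04},{"tx": 0,"ty": 0,"tz": 0,"wx": 0,"wy": 0,"wz": 0,"jaw": -0.04},{"tx": -0.5,"ty": 0,"tz": 0,"wx": 0,"wy": 0,"wz": 0,"jaw": -0.04},{"tx": -2,"ty": 0,"tz": 0,"wx": 0,"wy": 0,"wz": 0,"jaw": 0.5},{"tx": -4,"ty": 0,"tz": 0,"wx": 0,"wy": 0,"wz": 0,"jaw": 1},{"tx": -4,"ty": 0,"tz": 0,"wx": 0,"wy": 0,"wz": 0,"jaw": 1},{"tx": -4,"ty": 0,"tz": 0,"wx": 0,"wy": 0,"wz": 0,"jaw": 1},{"tx": 0,"ty": 0,"tz": 0,"wx": 0,"wy": 0,"wz": 0,"jaw": 1},{"tx": 0,"ty": 0,"tz": 0,"wx": 0,"wy": 0,"wz": 0,"jaw": 1}]}}

```text
time: 18.0
tool_pos: [442.1, 18.1, 188.0]
tcp_rot: [2.176, 1.568, -0.179]
contact_force: [0.6, -0.4, -0.2]
grip_width: 87.5
```

Run:
```python
from h import *
st()
o,i=snap("wrist","w12")
```

```text
t 18.0 pos [442.1  18.1 188. ] grip 87.5 F [ 0.6 -0.4 -0.2] j [-0.13  0.26  1.83 -0.    1.05  2.22]
[[0.002, 0.707, -0.707], [-0.0, -0.707, -0.707], [-1.0, 0.002, -0.001]] zdir yaw -2.3556
```

View pics/w12.png

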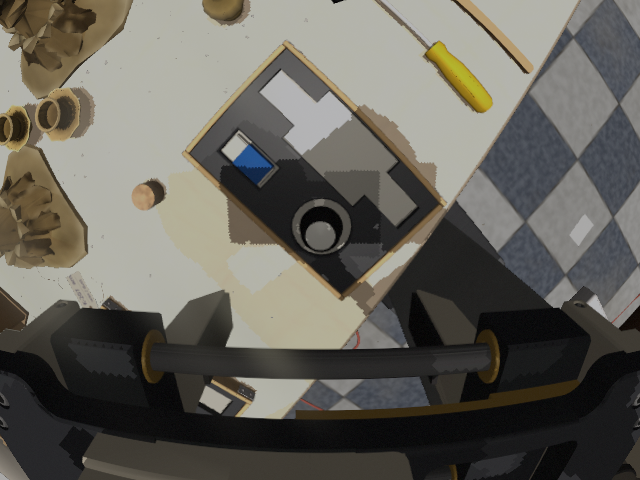

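{"op": "arm_command", "data": {"plan": [{"tx": -1,"ty": 3.3,"tz": -0.5,"wx": 0,"wy": 0,"wz": 0,"jaw": 1},{"tx": 0,"ty": 3.4,"tz": -0.5,"wx": 0,"wy": 0,"wz": 0,"jaw": 1},{"tx": 0,"ty": 3.4,"tz": -0.5,"wx": 0,"wy": 0,"wz": 0,"jaw": 1},{"tx": 0,"ty": 3.3,"tz": -0.6,"wx": 0,"wy": 0,"wz": 0,"jaw": 1},{"tx": 0,"ty": 0,"tz": 0,"wx": 0,"wy": 0,"wz": 0,"jaw": 1},{"tx": 0,"ty": 0,"tz": 0,"wx": 0,"wy": 0,"wz": 0,"jaw": 1},{"tx": 0,"ty": 0,"tz": 0,"wx": 0,"wy": 0,"wz": 0,"jaw": 1}]}}

```text
time: 18.75
tool_pos: [550.3, -61.1, 196.0]
tcp_rot: [-1.041, 1.568, 2.887]
contact_force: [0.4, 0.1, -1.1]
grip_width: 92.0
```

Run:
```python
from h import *
st()
o,i=snap("wrist","w13")
o,i=snap("side","s13");zoom(i,"zs13",180,100,260,200,3)
```

```text
t 18.75 pos [550.3 -61.1 196. ] grip 92.0 F [ 0.4  0.1 -1.1] j [-0.25  0.44  1.52  0.    1.18  2.11]
[[-0.003, 0.708, -0.707], [0.001, -0.707, -0.708], [-1.0, -0.003, 0.002]] zdir yaw -2.3554
```

View pics/w13.png

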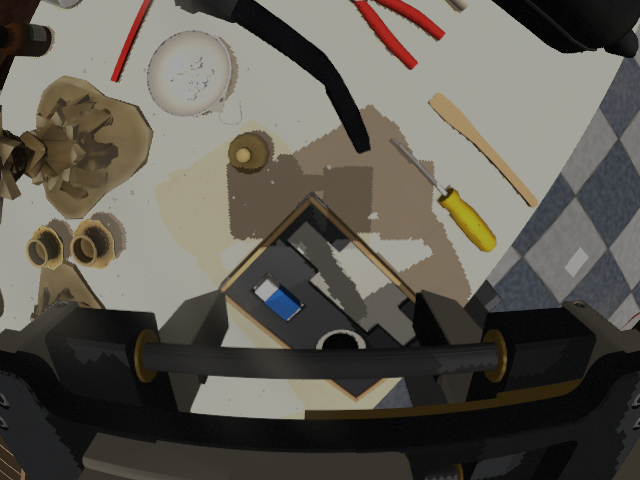

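View pics/zs13.png

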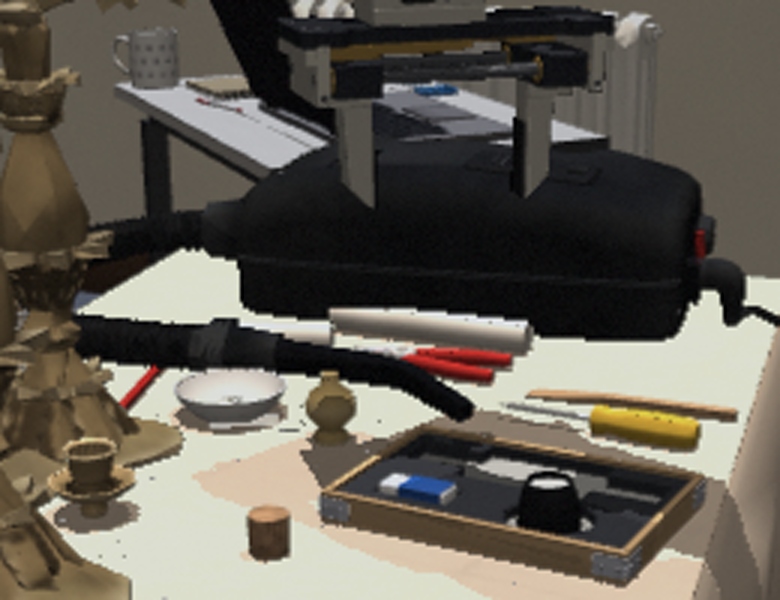

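```bash
cat >> tr.py <<'E'
def tri(L):
    A=np.zeros((3,3));b=np.zeros(3)
    for n,u,v,o in L:
        p,d=ray(n,u,v,o);M=np.eye(3)-np.outer(d,d);A+=M;b+=M@p
    x=np.linalg.solve(A,b);return x.round(0),[np.linalg.norm((np.eye(3)-np.outer(ray(*l)[1],ray(*l)[1]))@(x-ray(*l)[0])).round(1) for l in L]
E
python3 - <<'E'
from tr import *
w2,_=load("w2");w13,_=load("w13");w4,_=load("w4")
print("tip",tri([("wrist",362,152,w13),("wrist",428,76,w2),("wrist",578,91,w4),("side",180+468/3,100+412/3,None)]))
print("bend",tri([("wrist",330,72,w13),("side",180+395/3,100+372/3,None)]))
print("joint",tri([("wrist",240,15,w13),("side",180+278/3,100+350/3,None)]))
print("knop top",tri([("wrist",244,155,w13),("side",180+331/3,100+376/3,None)]))
for zz in(26,): print("knop belly",pt("wrist",249,152,zz,w13))
im=cv2.imread("pics/w13.png");zoom(im,"z13",170,90,240,120,3)
E
```

```text
tip (array([ 569., -136.,   10.]), [np.float64(4.6), np.float64(2.3), np.float64(4.0), np.float64(3.1)])
bend (array([ 638., -160.,   18.]), [np.float64(0.6), np.float64(0.6)])
joint (array([ 726., -144.,   26.]), [np.float64(0.7), np.float64(0.7)])
knop top (array([636., -65.,  44.]), [np.float64(1.3), np.float64(1.3)])
knop belly [637.49318287 -65.71604967  26.        ]
```

View pics/z13.png

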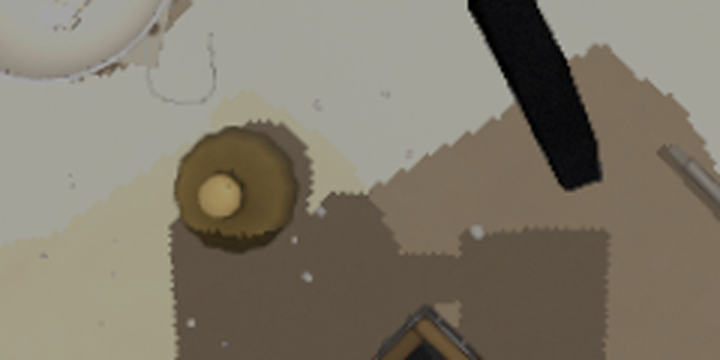

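{"op": "arm_command", "data": {"plan": [{"tx": 2,"ty": 2,"tz": -1.8,"wx": 0,"wy": 0,"wz": 0,"jaw": 1},{"tx": 2,"ty": 2.2,"tz": -2,"wx": 0,"wy": 0,"wz": 0,"jaw": 1},{"tx": 2,"ty": 2.2,"tz": -2,"wx": 0,"wy": 0,"wz": 0,"jaw": 1},{"tx": 1,"ty": 0,"tz": 0,"wx": 0,"wy": 0,"wz": 0,"jaw": 1},{"tx": 0,"ty": 0,"tz": 0,"wx": 0,"wy": 0,"wz": 0,"jaw": 1},{"tx": 0,"ty": 0,"tz": 0,"wx": 0,"wy": 0,"wz": 0,"jaw": 1}]}}

```text
time: 19.45
tool_pos: [637.0, -65.5, 127.8]
tcp_rot: [-0.778, 1.57, -3.133]
contact_force: [-0.0, -0.0, 0.7]
grip_width: 91.5
```

Run:
```python
from h import *
st()
o,i=snap("wrist","w14"); print(proj("wrist",(636.5,-65,26),o),proj("wrist",(636.5,-65,48),o))
snap("scene","sc14")
```

```text
t 19.45 pos [637.  -65.5 127.8] grip 91.5 F [-0.  -0.   0.7] j [-0.22  0.66  1.34 -0.    1.14  2.13]
[[-0.0, 0.708, -0.706], [-0.0, -0.706, -0.708], [-1.0, -0.0, 0.0]] zdir yaw -2.3553
(np.float64(319.99846589330633), np.float64(255.5558497683168)) (np.float64(319.98476113540505), np.float64(267.45383479554937))
```

View pics/w14.png

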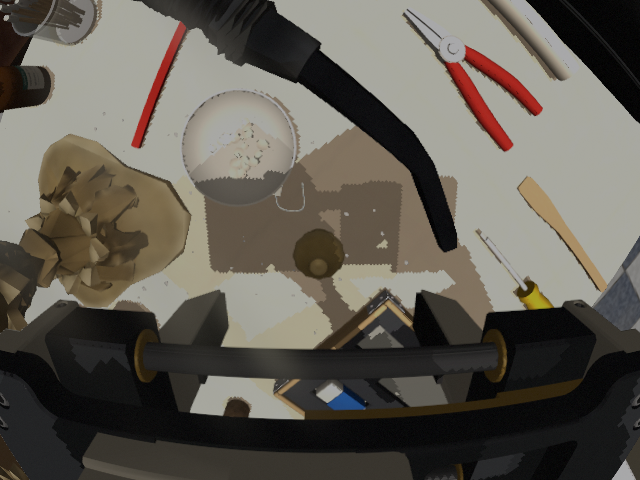

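View pics/sc14.png

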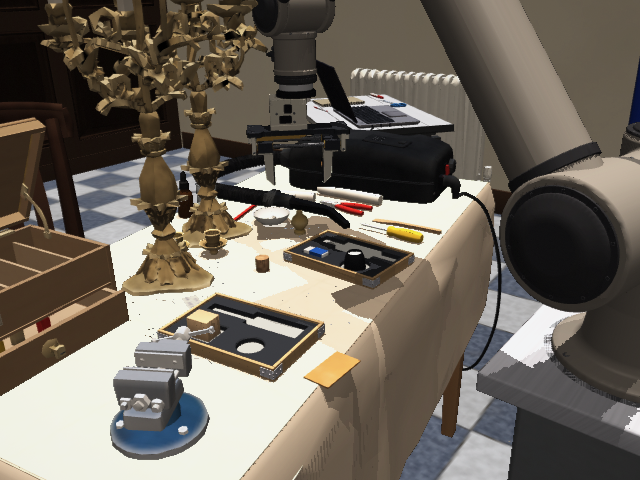

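{"op": "arm_command", "data": {"plan": [{"tx": 3,"ty": 0,"tz": 0,"wx": 0,"wy": 0,"wz": 0,"jaw": 1},{"tx": 3,"ty": 0,"tz": 0,"wx": 0,"wy": 0,"wz": 0,"jaw": 1},{"tx": 2,"ty": 0,"tz": 0,"wx": 0,"wy": 0,"wz": 0,"jaw": 1},{"tx": 1.2,"ty": 0,"tz": 0,"wx": 0,"wy": 0,"wz": 0,"jaw": 1},{"tx": 0,"ty": 0,"tz": 0,"wx": 0,"wy": 0,"wz": 0,"jaw": 1},{"tx": 0,"ty": 0,"tz": 0,"wx": 0,"wy": 0,"wz": 0,"jaw": 0},{"tx": 0,"ty": 0,"tz": 0,"wx": 0,"wy": 0,"wz": 0,"jaw": -1},{"tx": 0,"ty": 0,"tz": 0,"wx": 0,"wy": 0,"wz": 0,"jaw": -1},{"tx": 0,"ty": 0,"tz": 0,"wx": 0,"wy": 0,"wz": 0,"jaw": -1},{"tx": 0,"ty": 0,"tz": 0,"wx": 0,"wy": 0,"wz": 0,"jaw": -1},{"tx": 0,"ty": 0,"tz": 0,"wx": 0,"wy": 0,"wz": 0,"jaw": -1},{"tx": 0,"ty": 0,"tz": 0,"wx": 0,"wy": 0,"wz": 0,"jaw": -1},{"tx": 0,"ty": 0,"tz": 0,"wx": 0,"wy": 0,"wz": 0,"jaw": -1}]}}

```text
time: 20.85
tool_pos: [637.9, -65.9, 35.2]
tcp_rot: [1.696, 1.571, -0.66]
contact_force: [-0.4, 0.2, 0.3]
grip_width: 32.8
```

{"op": "arm_command", "data": {"plan": [{"tx": -0.5,"ty": 0,"tz": 0,"wx": 0,"wy": 0,"wz": 0,"jaw": -1},{"tx": -1.5,"ty": 0,"tz": 0,"wx": 0,"wy": 0,"wz": 0,"jaw": -1},{"tx": -2,"ty": 0,"tz": 0,"wx": 0,"wy": 0,"wz": 0,"jaw": -1},{"tx": 0,"ty": 0,"tz": 0,"wx": 0,"wy": 0,"wz": 0,"jaw": -1},{"tx": 0,"ty": 0,"tz": 0,"wx": 0,"wy": 0,"wz": 0,"jaw": -1}]}}

```text
time: 21.35
tool_pos: [638.2, -66.0, 76.1]
tcp_rot: [2.101, 1.569, -0.255]
contact_force: [-1.1, 0.4, -0.6]
grip_width: 33.0
```

Run:
```python
from h import *
st()
o,i=snap("side","s15");zoom(i,"zs15",180,100,260,200,3)
snap("wrist","w15")
```

```text
t 21.35 pos [638.2 -66.   76.1] grip 33.0 F [-1.1  0.4 -0.6] j [-0.22  0.72  1.38 -0.    1.04  2.13]
[[0.002, 0.707, -0.707], [-0.0, -0.707, -0.707], [-1.0, 0.002, -0.001]] zdir yaw -2.3557
```

View pics/zs15.png

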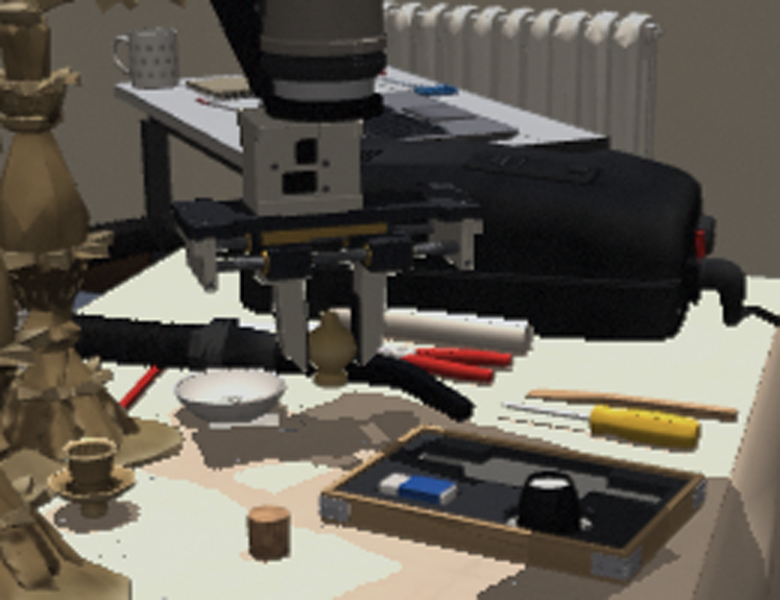

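View pics/w15.png

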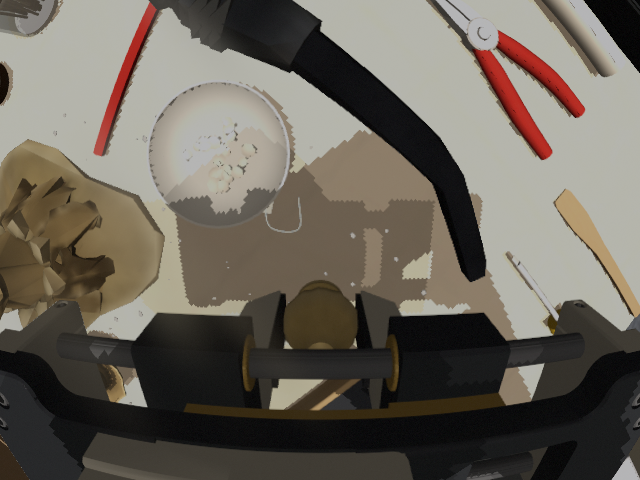

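Run:
```python
from h import *
o,i=load("w15")
zoom(i,"z15",250,250,140,150,4)
R=Ro.from_euler('xyz',o['tcp_rot']).as_matrix()
for dy in (0,4,8,12):
  for h in (67,89): print(dy,h,np.round(proj("wrist",[*(o['tool_pos']+R[:,1]*dy)[:2],h],o),1))
```

```text
0 67 [320.  324.7]
0 89 [320.  352.6]
4 67 [320. 317.]
4 89 [320.  344.3]
8 67 [320. 309.]
8 89 [320.  335.6]
12 67 [320.  300.9]
12 89 [319.9 326.8]
```

View pics/z15.png

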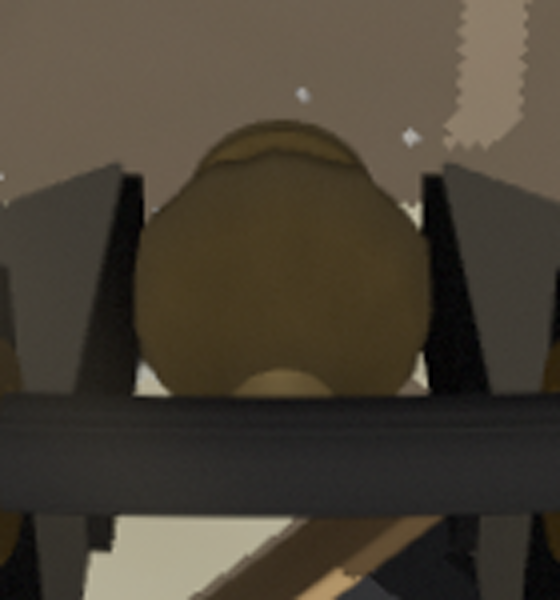

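{"op": "arm_command", "data": {"plan": [{"tx": -3,"ty": 0,"tz": 0,"wx": 0,"wy": 0,"wz": 0,"jaw": -1},{"tx": -3,"ty": -1.5,"tz": 1.5,"wx": 0,"wy": 0,"wz": 0,"jaw": -1},{"tx": 0,"ty": -2.8,"tz": 2.8,"wx": 0,"wy": 0,"wz": 0,"jaw": -1},{"tx": 0,"ty": -3,"tz": 3,"wx": 0,"wy": 0,"wz": 0,"jaw": -1},{"tx": 0,"ty": -3,"tz": 3,"wx": 0,"wy": 0,"wz": 0,"jaw": -1},{"tx": 0,"ty": -3,"tz": 3,"wx": 0,"wy": 0,"wz": 0,"jaw": -1},{"tx": 0,"ty": -3,"tz": 3,"wx": 0,"wy": 0,"wz": 0,"jaw": -1},{"tx": 0,"ty": 0,"tz": 0,"wx": -0.1428,"wy": 0,"wz": 0,"jaw": -1},{"tx": 0,"ty": 0,"tz": 0,"wx": -0.1428,"wy": 0,"wz": 0,"jaw": -1},{"tx": 0,"ty": 0,"tz": 0,"wx": -0.1428,"wy": 0,"wz": 0,"jaw": -1},{"tx": 0,"ty": 0,"tz": 0,"wx": -0.1428,"wy": 0,"wz": 0,"jaw": -1},{"tx": 0,"ty": 0,"tz": 0,"wx": -0.1428,"wy": 0,"wz": 0,"jaw": -1},{"tx": 0,"ty": 0,"tz": 0,"wx": -0.1428,"wy": 0,"wz": 0,"jaw": -1},{"tx": 0,"ty": 0,"tz": 0,"wx": -0.1428,"wy": 0,"wz": 0,"jaw": -1},{"tx": 0,"ty": 0,"tz": 0,"wx": -0.1428,"wy": 0,"wz": 0,"jaw": -1},{"tx": 0,"ty": 0,"tz": 0,"wx": -0.1428,"wy": 0,"wz": 0,"jaw": -1},{"tx": 0,"ty": 0,"tz": 0,"wx": -0.1428,"wy": 0,"wz": 0,"jaw": -1},{"tx": 0,"ty": 0,"tz": 0,"wx": -0.1428,"wy": 0,"wz": 0,"jaw": -1},{"tx": 0,"ty": 0,"tz": 0,"wx": 0,"wy": 0,"wz": 0,"jaw": -1}]}}

```text
time: 23.35
tool_pos: [406.9, -65.9, 134.7]
tcp_rot: [-2.618, 1.569, 2.882]
contact_force: [-0.4, -0.4, -0.2]
grip_width: 32.8
```

Run:
```python
from h import *
o,R=st()
print(R.T@(np.array([401,307.5,o['tool_pos'][2]])-o['tool_pos']))
```

```text
t 23.35 pos [406.9 -65.9 134.7] grip 32.8 F [-0.4 -0.4 -0.2] j [-0.35  0.29  1.98 -0.    0.88  0.44]
[[-0.001, 0.706, 0.708], [0.0, 0.708, -0.706], [-1.0, -0.001, -0.001]] zdir yaw -0.7836
[ 1.37141387e-01  2.60389297e+02 -2.67716547e+02]
```

{"op": "arm_command", "data": {"plan": [{"tx": 0,"ty": 1.3,"tz": -1.3,"wx": 0,"wy": 0,"wz": 0,"jaw": -1},{"tx": 0,"ty": 2.7,"tz": -2.8,"wx": 0,"wy": 0,"wz": 0,"jaw": -1},{"tx": 0,"ty": 2.7,"tz": -2.8,"wx": 0,"wy": 0,"wz": 0,"jaw": -1},{"tx": 0,"ty": 2.7,"tz": -2.8,"wx": 0,"wy": 0,"wz": 0,"jaw": -1},{"tx": 0,"ty": 2.7,"tz": -2.8,"wx": 0,"wy": 0,"wz": 0,"jaw": -1},{"tx": 0,"ty": 2.7,"tz": -2.8,"wx": 0,"wy": 0,"wz": 0,"jaw": -1},{"tx": 0,"ty": 2.7,"tz": -2.8,"wx": 0,"wy": 0,"wz": 0,"jaw": -1},{"tx": 0,"ty": 2.7,"tz": -2.8,"wx": 0,"wy": 0,"wz": 0,"jaw": -1},{"tx": 0,"ty": 2.7,"tz": -2.8,"wx": 0,"wy": 0,"wz": 0,"jaw": -1},{"tx": 0,"ty": 2.6,"tz": -2.6,"wx": 0,"wy": 0,"wz": 0,"jaw": -1},{"tx": 0,"ty": 0.5,"tz": -0.5,"wx": 0,"wy": 0,"wz": 0,"jaw": -1},{"tx": 0,"ty": 0,"tz": 0,"wx": 0,"wy": 0,"wz": 0,"jaw": -1},{"tx": 0,"ty": 0,"tz": 0,"wx": 0,"wy": 0,"wz": 0,"jaw": -1},{"tx": 0,"ty": 0,"tz": 0,"wx": 0,"wy": 0,"wz": 0,"jaw": -1}]}}

```text
time: 24.75
tool_pos: [401.5, 306.0, 135.0]
tcp_rot: [-1.477, 1.57, -2.264]
contact_force: [-0.3, -0.9, 0.4]
grip_width: 33.1
```

Run:
```python
from h import *
o,R=st()
print(R.T@(np.array([401,307.5,o['tool_pos'][2]])-o['tool_pos']))
snap("wrist","w16"); o,i=snap("scene","sc16"); zoom(i,"zsc16",100,150,260,200,3)
```

```text
t 24.75 pos [401.5 306.  135. ] grip 33.1 F [-0.3 -0.9  0.4] j [ 0.5   0.43  1.74 -0.    0.98  1.29]
[[-0.001, 0.708, 0.706], [-0.001, 0.706, -0.708], [-1.0, -0.001, 0.0]] zdir yaw -0.7872
[-7.91108966e-04  7.28679375e-01 -1.40071322e+00]
```

View pics/w16.png

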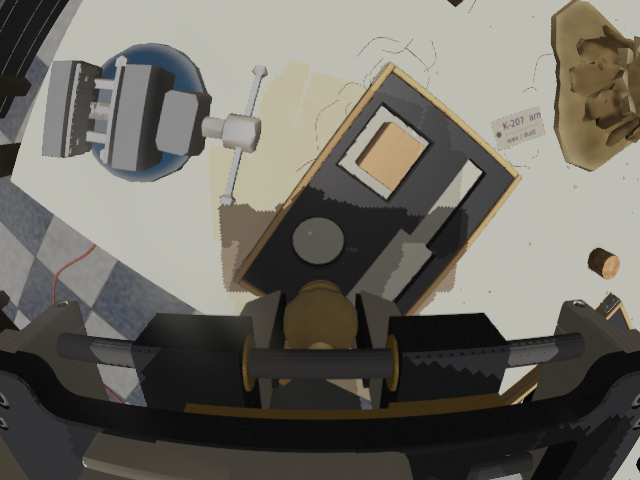

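View pics/zsc16.png

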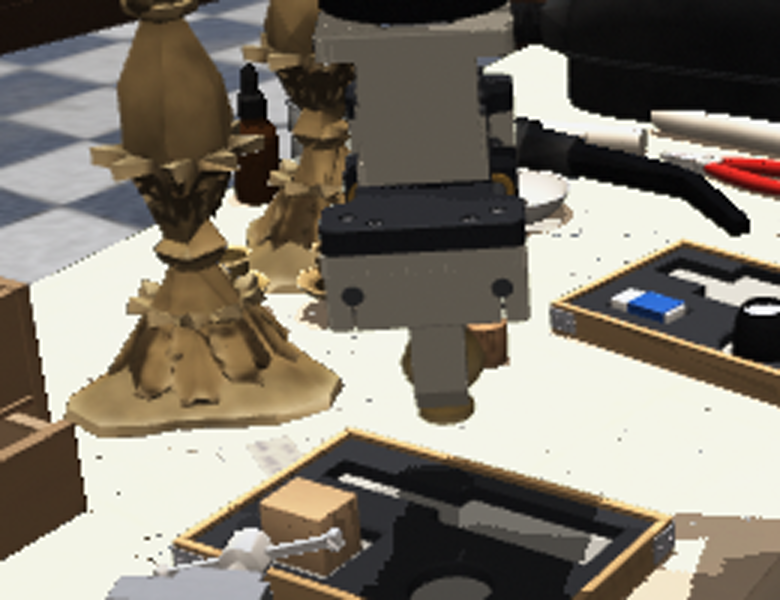

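Run:
```python
from h import *
o,i=load("w16")
zoom(i,"z16",230,180,180,150,4)
print(pt("wrist",318,241,16,o), pt("wrist",320,323,134.7-36+26,o))
```

```text
[403.21901264 310.86228347  16.        ] [401.05821583 306.47206298 124.7       ]
```

View pics/z16.png

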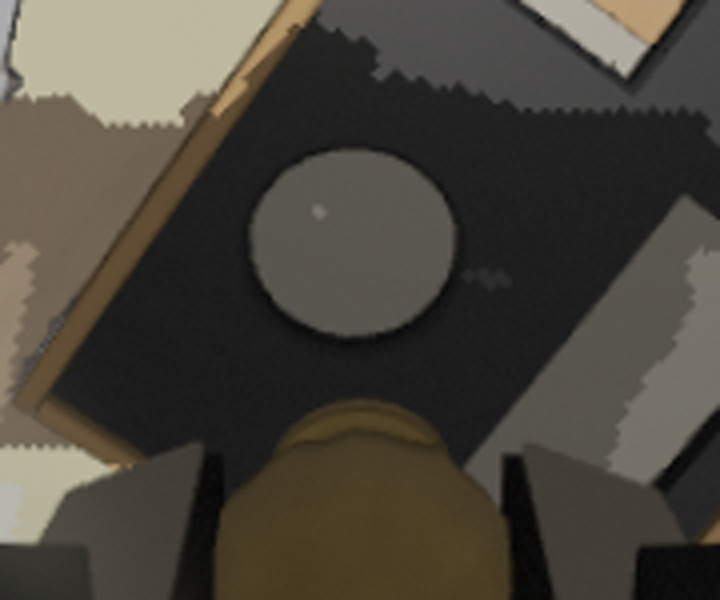

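{"op": "arm_command", "data": {"plan": [{"tx": 3,"ty": 0.25,"tz": -0.1,"wx": 0,"wy": 0,"wz": 0,"jaw": -1},{"tx": 3,"ty": 0,"tz": 0,"wx": 0,"wy": 0,"wz": 0,"jaw": -1},{"tx": 1.7,"ty": 0,"tz": 0,"wx": 0,"wy": 0,"wz": 0,"jaw": -1},{"tx": 0.8,"ty": 0,"tz": 0,"wx": 0,"wy": 0,"wz": 0,"jaw": -1},{"tx": 0.4,"ty": 0,"tz": 0,"wx": 0,"wy": 0,"wz": 0,"jaw": -1},{"tx": 0,"ty": 0,"tz": 0,"wx": 0,"wy": 0,"wz": 0,"jaw": -1},{"tx": 0,"ty": 0,"tz": 0,"wx": 0,"wy": 0,"wz": 0,"jaw": -1},{"tx": 0,"ty": 0,"tz": 0,"wx": 0,"wy": 0,"wz": 0,"jaw": -1}]}}

```text
time: 25.65
tool_pos: [403.0, 310.0, 47.0]
tcp_rot: [1.241, 1.569, 0.456]
contact_force: [-0.3, 0.5, -0.5]
grip_width: 32.7
```

{"op": "arm_command", "data": {"plan": [{"tx": 0.15,"ty": 0,"tz": 0,"wx": 0,"wy": 0,"wz": 0,"jaw": -1},{"tx": 0.1,"ty": 0,"tz": 0,"wx": 0,"wy": 0,"wz": 0,"jaw": -1},{"tx": 0,"ty": 0,"tz": 0,"wx": 0,"wy": 0,"wz": 0,"jaw": -1},{"tx": 0,"ty": 0,"tz": 0,"wx": 0,"wy": 0,"wz": 0,"jaw": -1}]}}

```text
time: 26.05
tool_pos: [402.5, 309.8, 43.7]
tcp_rot: [-1.051, 1.571, -1.836]
contact_force: [-0.2, -0.2, -1.0]
grip_width: 32.6
```

Run:
```python
from h import *
o,R=st()
snap("wrist","w17"); o,i=snap("side","s17"); zoom(i,"zs17",180,250,240,160,3)
```

```text
t 26.05 pos [402.5 309.8  43.7] grip 32.6 F [-0.2 -0.2 -1. ] j [ 0.5   0.58  1.81 -0.    0.76  1.29]
[[-0.0, 0.707, 0.707], [-0.0, 0.707, -0.707], [-1.0, -0.0, 0.0]] zdir yaw -0.7849
```

View pics/zs17.png

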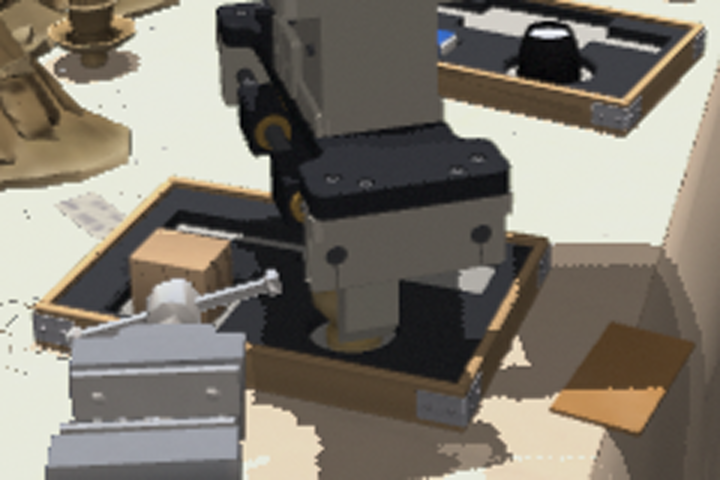

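Foot in the seat. Release and rise.

{"op": "arm_command", "data": {"plan": [{"tx": 0.05,"ty": 0,"tz": 0,"wx": 0,"wy": 0,"wz": 0,"jaw": -0.05},{"tx": 0,"ty": 0,"tz": 0,"wx": 0,"wy": 0,"wz": 0,"jaw": -0.05},{"tx": 0,"ty": 0,"tz": 0,"wx": 0,"wy": 0,"wz": 0,"jaw": -0.05},{"tx": 0,"ty": 0,"tz": 0,"wx": 0,"wy": 0,"wz": 0,"jaw": -0.05},{"tx": -1,"ty": 0,"tz": 0,"wx": 0,"wy": 0,"wz": 0,"jaw": -0.05},{"tx": -3,"ty": 0,"tz": 0,"wx": 0,"wy": 0,"wz": 0,"jaw": -0.05},{"tx": -4,"ty": 0,"tz": 0,"wx": 0,"wy": 0,"wz": 0,"jaw": 0.5},{"tx": -4,"ty": 0,"tz": 0,"wx": 0,"wy": 0,"wz": 0,"jaw": 1},{"tx": -4,"ty": 0,"tz": 0,"wx": 0,"wy": 0,"wz": 0,"jaw": 1},{"tx": 0,"ty": 0,"tz": 0,"wx": 0,"wy": 0,"wz": 0,"jaw": 1},{"tx": 0,"ty": 0,"tz": 0,"wx": 0,"wy": 0,"wz": 0,"jaw": 1}]}}

```text
time: 27.25
tool_pos: [402.7, 309.9, 204.4]
tcp_rot: [1.252, 1.568, 0.467]
contact_force: [0.7, 0.4, -1.0]
grip_width: 79.3
```

Run:
```python
from h import *
o,R=st()
snap("wrist","w18")
```

```text
t 27.25 pos [402.7 309.9 204.4] grip 79.3 F [ 0.7  0.4 -1. ] j [ 0.51  0.35  1.64 -0.    1.15  1.29]
[[0.002, 0.707, 0.708], [0.001, 0.708, -0.707], [-1.0, 0.002, 0.001]] zdir yaw -0.7848
```

View pics/w18.png

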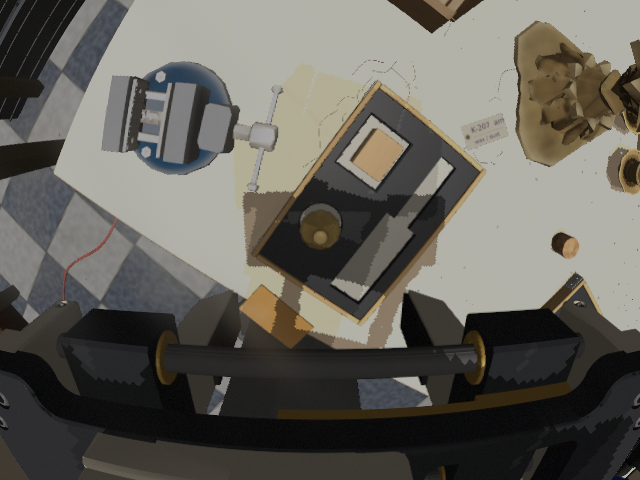

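Run:
```python
from tr import *
o,i=load("w18")
C=[(97,65),(97,-65),(-97,-65),(-97,65)]
px=[(381,82),(487,170),(362,325),(254,253)]
W=[pt("wrist",x,y,20,o) for x,y in px]
t,th,r=fit(C,W);print(t,th,r)
R=np.array([[np.cos(th),-np.sin(th)],[np.sin(th),np.cos(th)]])
for k,u,v,z in [("knop top",320,237,56),("block top",380,155,38)]: print(k,R.T@(pt("wrist",u,v,z,o)[:2]-t))
zoom(i,"z18",245,75,250,190,3)
```

```text
[444.05322931 286.35805183] 0.15679546839990305 [3.1 2.4 1.5 2.2]
knop top [-38.2153735   29.85365191]
block top [42.70989447 28.23252302]
```

View pics/z18.png

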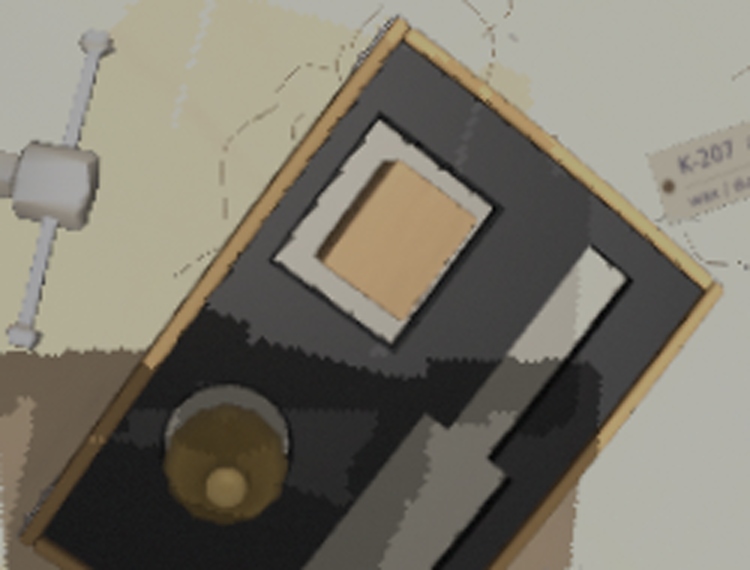

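{"op": "arm_command", "data": {"plan": [{"tx": 0,"ty": 0,"tz": 0,"wx": 0.131,"wy": 0,"wz": 0,"jaw": 1},{"tx": 0,"ty": 0,"tz": 0,"wx": 0.131,"wy": 0,"wz": 0,"jaw": 1},{"tx": 0,"ty": 0,"tz": 0,"wx": 0.131,"wy": 0,"wz": 0,"jaw": 1},{"tx": 0,"ty": 0,"tz": 0,"wx": 0.131,"wy": 0,"wz": 0,"jaw": 1},{"tx": 0,"ty": 0,"tz": 0,"wx": 0.131,"wy": 0,"wz": 0,"jaw": 1},{"tx": 0,"ty": 0,"tz": 0,"wx": 0.13,"wy": 0,"wz": 0,"jaw": 1},{"tx": 0,"ty": 0.2,"tz": 4,"wx": 0,"wy": 0,"wz": 0,"jaw": 1},{"tx": 0,"ty": 0.2,"tz": 4,"wx": 0,"wy": 0,"wz": 0,"jaw": 1},{"tx": 0,"ty": 0.2,"tz": 4,"wx": 0,"wy": 0,"wz": 0,"jaw": 1},{"tx": 0,"ty": 0.2,"tz": 4,"wx": 0,"wy": 0,"wz": 0,"jaw": 1},{"tx": 0,"ty": 0.2,"tz": 4,"wx": 0,"wy": 0,"wz": 0,"jaw": 1},{"tx": 0,"ty": 0.2,"tz": 4,"wx": 0,"wy": 0,"wz": 0,"jaw": 1},{"tx": 0,"ty": 0.2,"tz": 4,"wx": 0,"wy": 0,"wz": 0,"jaw": 1},{"tx": 0,"ty": 0.2,"tz": 4,"wx": 0,"wy": 0,"wz": 0,"jaw": 1},{"tx": 0,"ty": 0.2,"tz": 4,"wx": 0,"wy": 0,"wz": 0,"jaw": 1},{"tx": 0,"ty": 0.3,"tz": 4,"wx": 0,"wy": 0,"wz": 0,"jaw": 1},{"tx": 0,"ty": 0.3,"tz": 4,"wx": 0,"wy": 0,"wz": 0,"jaw": 1},{"tx": 0,"ty": 0.3,"tz": 3,"wx": 0,"wy": 0,"wz": 0,"jaw": 1},{"tx": 0,"ty": 0,"tz": 0,"wx": 0,"wy": 0,"wz": 0,"jaw": 1},{"tx": 0,"ty": 0,"tz": 0,"wx": 0,"wy": 0,"wz": 0,"jaw": 1}]}}

```text
time: 29.3
tool_pos: [429.0, -160.0, 201.8]
tcp_rot: [-2.152, 1.567, 2.559]
contact_force: [1.0, -0.5, 0.2]
grip_width: 91.8
```

Run:
```python
from h import *
o,R=st()
o,i=snap("wrist","w19");zoom(i,"z19",290,60,200,200,3)
```

```text
t 29.3 pos [ 429.  -160.   201.8] grip 91.8 F [ 1.  -0.5  0.2] j [-0.52  0.27  1.77  0.    1.11  1.05]
[[-0.003, 1.0, -0.001], [0.002, -0.001, -1.0], [-1.0, -0.003, -0.002]] zdir yaw -1.5716
```

View pics/w19.png

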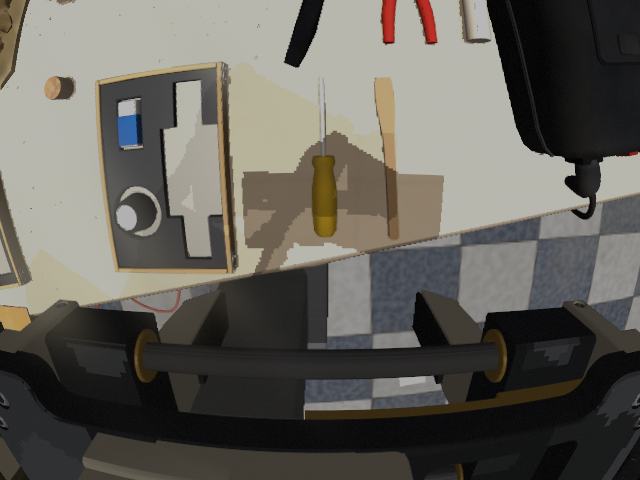

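View pics/z19.png

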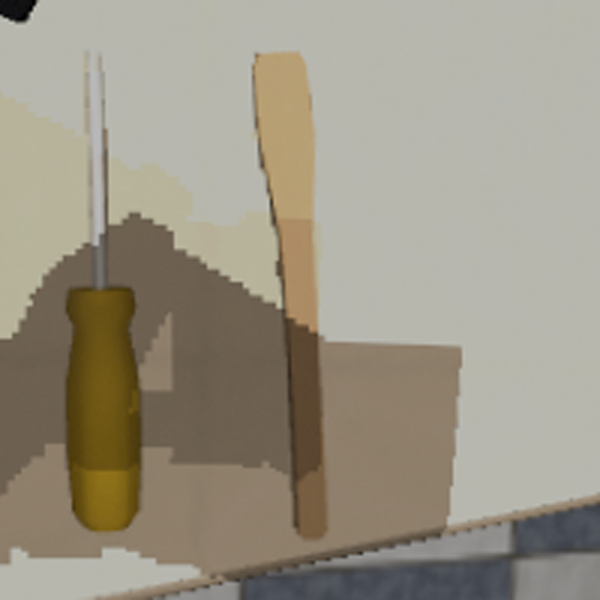

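Run:
```python
from h import *
o,_=load("w19")
f=lambda x,y,z: pt("wrist",290+x/3,60+y/3,z,o)
np.set_printoptions(precision=1,suppress=True)
e=f(106,530,11);s=f(101,290,11.5);t=f(94,52,11.5)
print("drv end",e,"start",s,"tip",t, "L",np.linalg.norm(e-t),np.linalg.norm(e-s))
d=(t-e)[:2];print("yaw",np.arctan2(d[1],d[0])); d=(s-e)[:2];print("yaw h",np.arctan2(d[1],d[0]))
m=e+(t-e)/np.linalg.norm(t-e)*40; print("grip",m)
L=[f(278,52,7),f(301,295,5),f(312,538,6)];print("spat",L, np.linalg.norm(L[0]-L[2]))
d=(L[0]-L[2])[:2];print(np.arctan2(d[1],d[0]))
# local yaw at middle from edges
a=f(298,250,6);b=f(305,345,6);print("local",np.arctan2(*(a-b)[[1,0]]))
```

```text
drv end [ 414.4 -163.9   11. ] start [ 487.6 -162.3   11.5] tip [ 557.5 -160.4   11.5] L 143.083222292919 73.17307648180807
yaw 0.02428838498187435
yaw h 0.02124337030066593
grip [ 454.4 -162.9   11.1]
spat [array([ 559.3, -214. ,    7. ]), array([ 486.4, -222.3,    5. ]), array([ 410.3, -228.9,    6. ])] 149.76714606020582
0.09985752459215232
local 0.1034141378421877
```

{"op": "arm_command", "data": {"plan": [{"tx": 3,"ty": 1.25,"tz": 0.15,"wx": -0.023,"wy": 0,"wz": 0,"jaw": 0},{"tx": 3,"ty": 1.3,"tz": 0.15,"wx": 0,"wy": 0,"wz": 0,"jaw": 0},{"tx": 3,"ty": 0,"tz": 0,"wx": 0,"wy": 0,"wz": 0,"jaw": 0},{"tx": 2,"ty": 0,"tz": 0,"wx": 0,"wy": 0,"wz": 0,"jaw": 0},{"tx": 0,"ty": 0,"tz": 0,"wx": 0,"wy": 0,"wz": 0,"jaw": 0},{"tx": 0,"ty": 0,"tz": 0,"wx": 0,"wy": 0,"wz": 0,"jaw": 0},{"tx": 0,"ty": 0,"tz": 0,"wx": 0,"wy": 0,"wz": 0,"jaw": 0}]}}

```text
time: 30.05
tool_pos: [456.2, -162.7, 94.4]
tcp_rot: [1.055, 1.569, -0.491]
contact_force: [0.5, -0.2, 0.0]
grip_width: 46.7
```

Run:
```python
from h import *
o,R=st()
snap("wrist","w20"); print(R.T@(np.array([454.4,-162.9,31])-o['tool_pos']))
```

```text
t 30.05 pos [ 456.2 -162.7   94.4] grip 46.7 F [ 0.5 -0.2  0. ] j [-0.5   0.46  1.84  0.    0.84  1.05]
[[0.002, 1.0, 0.025], [-0.001, 0.025, -1.0], [-1.0, 0.002, 0.001]] zdir yaw -1.5461
[63.40992161 -1.87262427  0.12837816]
```

View pics/w20.png

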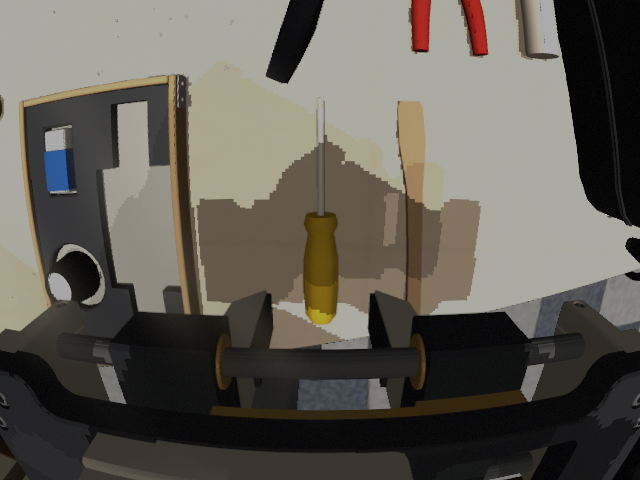

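Driver centred between the jaws; descend and close.

{"op": "arm_command", "data": {"plan": [{"tx": 3,"ty": -0.1,"tz": 0,"wx": 0,"wy": 0,"wz": 0,"jaw": 0},{"tx": 2,"ty": 0,"tz": 0,"wx": 0,"wy": 0,"wz": 0,"jaw": 0},{"tx": 0.9,"ty": 0,"tz": 0,"wx": 0,"wy": 0,"wz": 0,"jaw": 0},{"tx": 0.4,"ty": 0,"tz": 0,"wx": 0,"wy": 0,"wz": 0,"jaw": 0},{"tx": 0,"ty": 0,"tz": 0,"wx": 0,"wy": 0,"wz": 0,"jaw": 0},{"tx": 0,"ty": 0,"tz": 0,"wx": 0,"wy": 0,"wz": 0,"jaw": 0},{"tx": 0,"ty": 0,"tz": 0,"wx": 0,"wy": 0,"wz": 0,"jaw": -1},{"tx": 0,"ty": 0,"tz": 0,"wx": 0,"wy": 0,"wz": 0,"jaw": -1},{"tx": 0,"ty": 0,"tz": 0,"wx": 0,"wy": 0,"wz": 0,"jaw": -1},{"tx": 0,"ty": 0,"tz": 0,"wx": 0,"wy": 0,"wz": 0,"jaw": -1},{"tx": 0,"ty": 0,"tz": 0,"wx": 0,"wy": 0,"wz": 0,"jaw": -1},{"tx": 0,"ty": 0,"tz": 0,"wx": 0,"wy": 0,"wz": 0,"jaw": -1}]}}

```text
time: 31.3
tool_pos: [454.6, -163.0, 30.4]
tcp_rot: [0.768, 1.57, -0.779]
contact_force: [0.5, -0.2, 3.0]
grip_width: 20.3
```

{"op": "arm_command", "data": {"plan": [{"tx": -0.5,"ty": 0,"tz": 0,"wx": 0,"wy": 0,"wz": 0,"jaw": -1},{"tx": -2,"ty": 0,"tz": 0,"wx": 0,"wy": 0,"wz": 0,"jaw": -1},{"tx": -3,"ty": 0,"tz": 0,"wx": 0,"wy": 0,"wz": 0,"jaw": -1},{"tx": -4,"ty": 0,"tz": 0,"wx": 0,"wy": 0,"wz": 0,"jaw": -1},{"tx": 0,"ty": 0,"tz": 0,"wx": 0,"wy": 0,"wz": 0,"jaw": -1},{"tx": 0,"ty": 0,"tz": 0,"wx": 0,"wy": 0,"wz": 0,"jaw": -1}]}}

```text
time: 31.9
tool_pos: [454.7, -163.0, 125.9]
tcp_rot: [1.019, 1.569, -0.528]
contact_force: [-1.0, -0.0, -0.2]
grip_width: 20.2
```

Run:
```python
from h import *
o,R=st()
snap("wrist","w21");  o,i=snap("side","s21"); zoom(i,"zs21",220,130,260,200,3)
```

```text
t 31.9 pos [ 454.7 -163.   125.9] grip 20.2 F [-1.  -0.  -0.2] j [-0.5   0.41  1.81 -0.    0.92  1.04]
[[0.002, 1.0, 0.024], [-0.001, 0.024, -1.0], [-1.0, 0.002, 0.001]] zdir yaw -1.5468
```

View pics/w21.png

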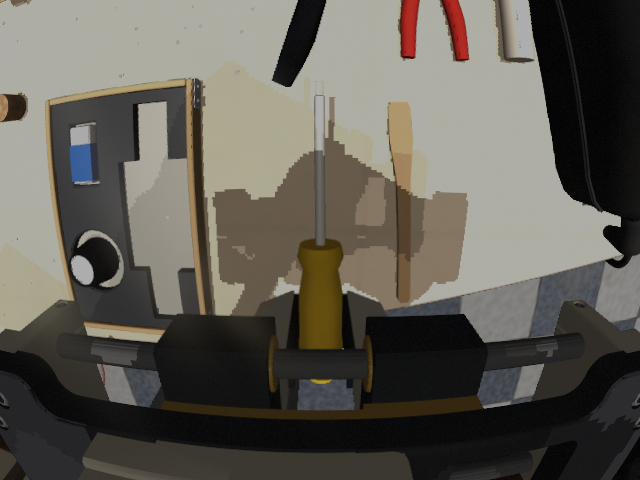

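View pics/zs21.png

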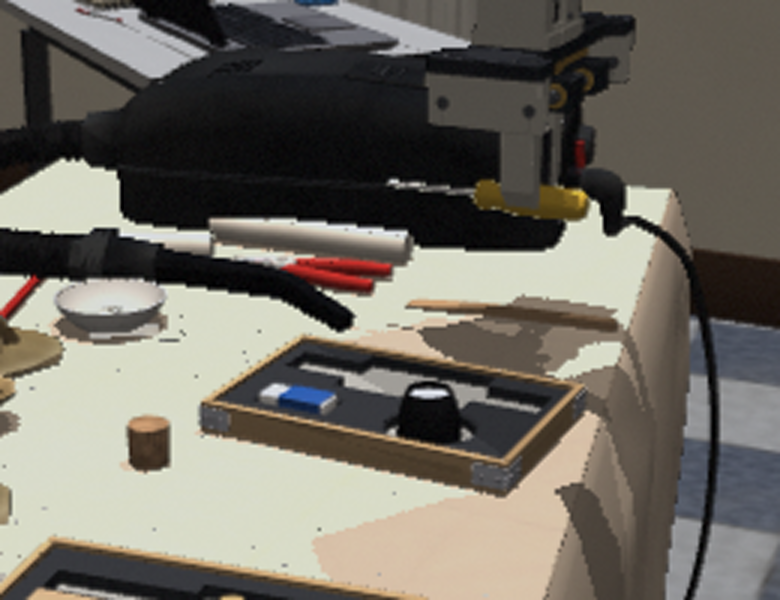

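{"op": "arm_command", "data": {"plan": [{"tx": 0,"ty": 0,"tz": 0,"wx": -0.134,"wy": 0,"wz": 0,"jaw": -1},{"tx": 0,"ty": 0.1,"tz": -2,"wx": 0,"wy": 0,"wz": 0,"jaw": -1},{"tx": 0,"ty": 0.25,"tz": -3.8,"wx": 0,"wy": 0,"wz": 0,"jaw": -1},{"tx": 0,"ty": 0.25,"tz": -3.8,"wx": 0,"wy": 0,"wz": 0,"jaw": -1},{"tx": 0,"ty": 0.25,"tz": -3.8,"wx": 0,"wy": 0,"wz": 0,"jaw": -1},{"tx": 0,"ty": 0.25,"tz": -3.8,"wx": 0,"wy": 0,"wz": 0,"jaw": -1},{"tx": 0,"ty": 0.25,"tz": -3.8,"wx": 0,"wy": 0,"wz": 0,"jaw": -1},{"tx": 0,"ty": 0.25,"tz": -3.8,"wx": 0,"wy": 0,"wz": 0,"jaw": -1},{"tx": 0,"ty": 0.25,"tz": -3.8,"wx": 0,"wy": 0,"wz": 0,"jaw": -1},{"tx": 0,"ty": 0.25,"tz": -3.8,"wx": 0,"wy": 0,"wz": 0,"jaw": -1},{"tx": 0,"ty": 0.25,"tz": -3.8,"wx": 0,"wy": 0,"wz": 0,"jaw": -1},{"tx": 0,"ty": 0.25,"tz": -3.7,"wx": 0,"wy": 0,"wz": 0,"jaw": -1},{"tx": 0,"ty": 0.12,"tz": -1.65,"wx": 0,"wy": 0,"wz": 0,"jaw": -1},{"tx": 0,"ty": 0,"tz": 0,"wx": 0,"wy": 0,"wz": 0,"jaw": -1},{"tx": 0,"ty": 0,"tz": 0,"wx": 0,"wy": 0,"wz": 0,"jaw": -1},{"tx": 0,"ty": 0,"tz": 0,"wx": 0,"wy": 0,"wz": 0,"jaw": -1}]}}

```text
time: 33.6
tool_pos: [415.7, 250.7, 124.5]
tcp_rot: [-1.185, 1.569, -2.598]
contact_force: [-0.6, 0.0, -0.9]
grip_width: 20.1
```

Run:
```python
from h import *
o,R=st()
print(R.T@(np.array([416.3,251.7,38.5])-o['tool_pos']))
snap("wrist","w22")
```

```text
t 33.6 pos [415.7 250.7 124.5] grip 20.1 F [-0.6  0.  -0.9] j [ 0.38  0.42  1.8  -0.    0.93  1.8 ]
[[-0.002, 0.988, 0.156], [-0.001, 0.156, -0.988], [-1.0, -0.002, 0.001]] zdir yaw -1.4137
[86.02379776  0.8772005  -0.96553175]
```

View pics/w22.png

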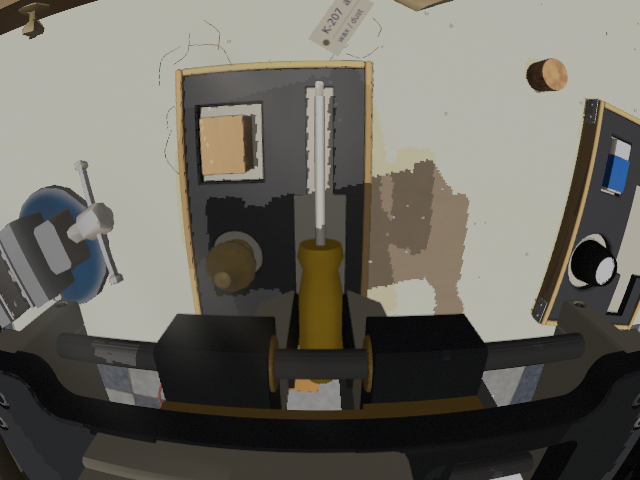

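Run:
```python
from tr import *
o,i=load("w22");R=Ro.from_euler('xyz',o['tcp_rot']).as_matrix()
zoom(i,"z22",270,60,110,250,3)
for u,v,z in [(306,90,8),(333,90,8),(320,87,8)]: print((R.T@(pt("wrist",u,v,z,o)-o['tool_pos'])).round(1))
print("tip",(R.T@(pt("wrist",320,83,125.9-30.4+11.5,o)-o['tool_pos'])).round(1))
px=[(179,70),(371,62)]
for u,v in px: print("rim",(R.T@(pt("wrist",u,v,20,o)-o['tool_pos'])).round(1))
```

```text
[116.3 110.4  -9.8]
[116.4 110.3   8.1]
[116.3 112.4  -0.5]
tip [ 17.4 103.1  -0.3]
rim [104.3 128.  -93.7]
rim [104.3 128.2  31.9]
```

View pics/z22.png

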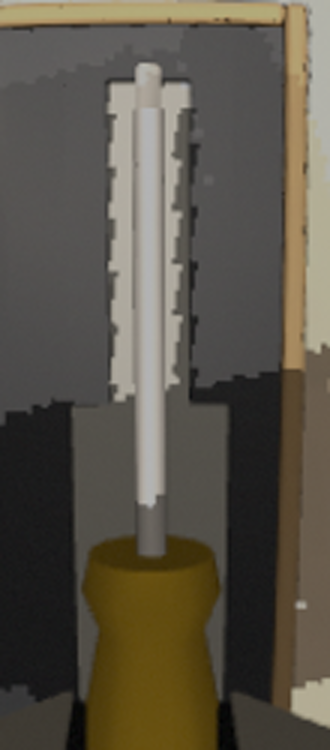

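{"op": "arm_command", "data": {"plan": [{"tx": 3,"ty": 0.1,"tz": -0.2,"wx": 0,"wy": 0,"wz": 0,"jaw": -1},{"tx": 3,"ty": 0,"tz": 0,"wx": 0,"wy": 0,"wz": 0,"jaw": -1},{"tx": 1.2,"ty": 0,"tz": 0,"wx": 0,"wy": 0,"wz": 0,"jaw": -1},{"tx": 0.6,"ty": 0,"tz": 0,"wx": 0,"wy": 0,"wz": 0,"jaw": -1},{"tx": 0.4,"ty": 0,"tz": 0,"wx": 0,"wy": 0,"wz": 0,"jaw": -1},{"tx": 0,"ty": 0,"tz": 0,"wx": 0,"wy": 0,"wz": 0,"jaw": -1},{"tx": 0,"ty": 0,"tz": 0,"wx": 0,"wy": 0,"wz": 0,"jaw": -1},{"tx": 0,"ty": 0,"tz": 0,"wx": 0,"wy": 0,"wz": 0,"jaw": -1}]}}

```text
time: 34.45
tool_pos: [417.1, 254.0, 43.9]
tcp_rot: [1.742, 1.569, 0.329]
contact_force: [-0.8, 0.3, -0.6]
grip_width: 20.2
```

Run:
```python
from h import *
o,R=st()
snap("wrist","w23");  o,i=snap("side","s23"); zoom(i,"zs23",180,250,240,160,3)
```

```text
t 34.45 pos [417.1 254.   43.9] grip 20.2 F [-0.8  0.3 -0.6] j [ 0.39  0.55  1.87 -0.    0.73  1.8 ]
[[0.001, 0.988, 0.157], [0.001, 0.157, -0.988], [-1.0, 0.002, -0.0]] zdir yaw -1.4129
```

View pics/zs23.png

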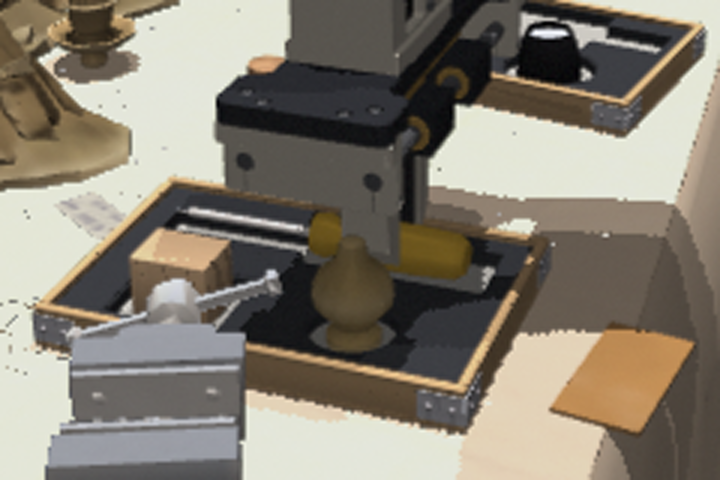

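View pics/w23.png

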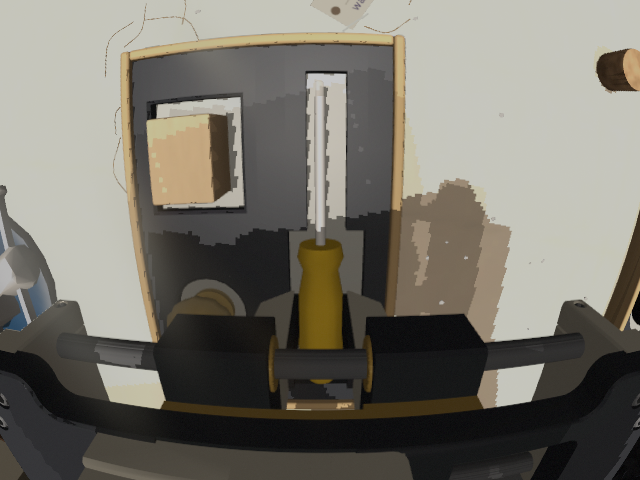

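{"op": "arm_command", "data": {"plan": [{"tx": 0.2,"ty": 0,"tz": 0.1,"wx": 0,"wy": 0,"wz": 0,"jaw": -1},{"tx": 0.2,"ty": 0,"tz": 0,"wx": 0,"wy": 0,"wz": 0,"jaw": -1},{"tx": 0,"ty": 0,"tz": 0,"wx": 0,"wy": 0,"wz": 0,"jaw": -1},{"tx": 0,"ty": 0,"tz": 0,"wx": 0,"wy": 0,"wz": 0,"jaw": -1},{"tx": 0,"ty": 0,"tz": 0,"wx": 0,"wy": 0,"wz": 0,"jaw": -1}]}}

```text
time: 35.05
tool_pos: [416.8, 252.8, 39.1]
tcp_rot: [-0.575, 1.571, -1.987]
contact_force: [0.0, 0.3, -0.8]
grip_width: 20.4
```

{"op": "arm_command", "data": {"plan": [{"tx": 0,"ty": 0,"tz": 0,"wx": 0,"wy": 0,"wz": 0,"jaw": -0.4},{"tx": 0,"ty": 0,"tz": 0,"wx": 0,"wy": 0,"wz": 0,"jaw": -0.4},{"tx": 0,"ty": 0,"tz": 0,"wx": 0,"wy": 0,"wz": 0,"jaw": -0.4},{"tx": 0,"ty": 0,"tz": 0,"wx": 0,"wy": 0,"wz": 0,"jaw": -0.4},{"tx": -1,"ty": 0,"tz": 0,"wx": 0,"wy": 0,"wz": 0,"jaw": -0.4},{"tx": -3,"ty": 0,"tz": 0,"wx": 0,"wy": 0,"wz": 0,"jaw": -0.4},{"tx": -4,"ty": 0,"tz": 0,"wx": 0,"wy": 0,"wz": 0,"jaw": 0},{"tx": -4,"ty": 0,"tz": 0,"wx": 0,"wy": 0,"wz": 0,"jaw": 0},{"tx": -4,"ty": 0,"tz": 0,"wx": 0,"wy": 0,"wz": 0,"jaw": 0},{"tx": 0,"ty": 0,"tz": 0,"wx": 0,"wy": 0,"wz": 0,"jaw": 0},{"tx": 0,"ty": 0,"tz": 0,"wx": 0,"wy": 0,"wz": 0,"jaw": 0}]}}

```text
time: 36.15
tool_pos: [417.0, 252.9, 200.4]
tcp_rot: [1.761, 1.568, 0.349]
contact_force: [-0.2, -1.2, -0.5]
grip_width: 46.1
```

Run:
```python
from h import *
o,R=st()
o,i=snap("wrist","w24");zoom(i,"z24",180,80,200,200,3)
```

```text
t 36.15 pos [417.  252.9 200.4] grip 46.1 F [-0.2 -1.2 -0.5] j [ 0.39  0.32  1.7  -0.    1.12  1.8 ]
[[0.002, 0.988, 0.157], [0.001, 0.157, -0.988], [-1.0, 0.002, -0.0]] zdir yaw -1.4129
```

View pics/z24.png

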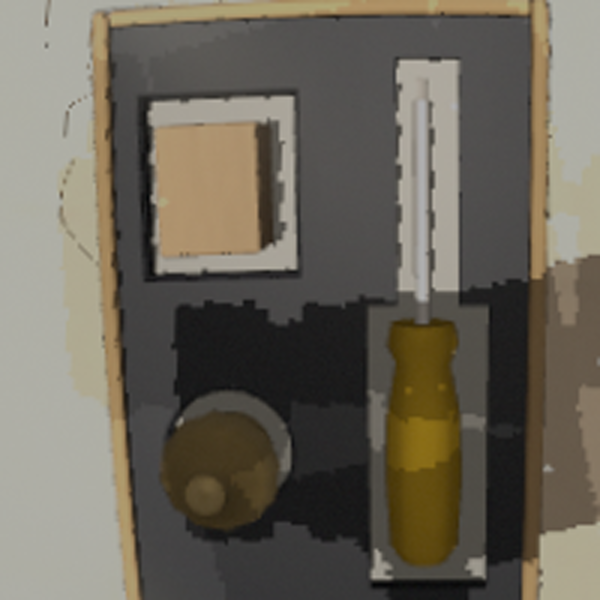

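{"op": "arm_command", "data": {"plan": [{"tx": 0,"ty": 0,"tz": 0,"wx": 0.054,"wy": 0,"wz": 0,"jaw": 0},{"tx": 0,"ty": 0.1,"tz": 2,"wx": 0,"wy": 0,"wz": 0,"jaw": 0},{"tx": 0,"ty": 0.16,"tz": 4,"wx": 0,"wy": 0,"wz": 0,"jaw": 0},{"tx": 0,"ty": 0.16,"tz": 4,"wx": 0,"wy": 0,"wz": 0,"jaw": 0},{"tx": 0,"ty": 0.16,"tz": 4,"wx": 0,"wy": 0,"wz": 0,"jaw": 0},{"tx": 0,"ty": 0.16,"tz": 4,"wx": 0,"wy": 0,"wz": 0,"jaw": 0},{"tx": 0,"ty": 0.16,"tz": 4,"wx": 0,"wy": 0,"wz": 0,"jaw": 0},{"tx": 0,"ty": 0.16,"tz": 4,"wx": 0,"wy": 0,"wz": 0,"jaw": 0},{"tx": 0,"ty": 0.16,"tz": 4,"wx": 0,"wy": 0,"wz": 0,"jaw": 0},{"tx": 0,"ty": 0.16,"tz": 4,"wx": 0,"wy": 0,"wz": 0,"jaw": 0},{"tx": 0,"ty": 0.16,"tz": 4,"wx": 0,"wy": 0,"wz": 0,"jaw": 0},{"tx": 0,"ty": 0.16,"tz": 4,"wx": 0,"wy": 0,"wz": 0,"jaw": 0},{"tx": 1,"ty": 0.16,"tz": 4,"wx": 0,"wy": 0,"wz": 0,"jaw": 0},{"tx": 3,"ty": 0.12,"tz": 2,"wx": 0,"wy": 0,"wz": 0,"jaw": 0},{"tx": 3,"ty": 0,"tz": 0,"wx": 0,"wy": 0,"wz": 0,"jaw": 0},{"tx": 2,"ty": 0,"tz": 0,"wx": 0,"wy": 0,"wz": 0,"jaw": 0},{"tx": 0,"ty": 0,"tz": 0,"wx": 0,"wy": 0,"wz": 0,"jaw": 0},{"tx": 0,"ty": 0,"tz": 0,"wx": 0,"wy": 0,"wz": 0,"jaw": 0},{"tx": 0,"ty": 0,"tz": 0,"wx": 0,"wy": 0,"wz": 0,"jaw": 0}]}}

```text
time: 38.1
tool_pos: [486.8, -222.6, 110.0]
tcp_rot: [0.842, 1.569, -0.625]
contact_force: [0.0, 1.0, -0.4]
grip_width: 46.2
```

Run:
```python
from h import *
o,R=st()
snap("wrist","w25")
print(R.T@(np.array([486,-222,25])-o['tool_pos']))
```

```text
t 38.1 pos [ 486.8 -222.6  110. ] grip 46.2 F [ 0.   1.  -0.4] j [-0.57  0.51  1.68 -0.    0.95  0.89]
[[0.001, 0.995, 0.104], [-0.001, 0.104, -0.995], [-1.0, 0.001, 0.001]] zdir yaw -1.4665
[85.02782461 -0.78647129 -0.77777885]
```

View pics/w25.png

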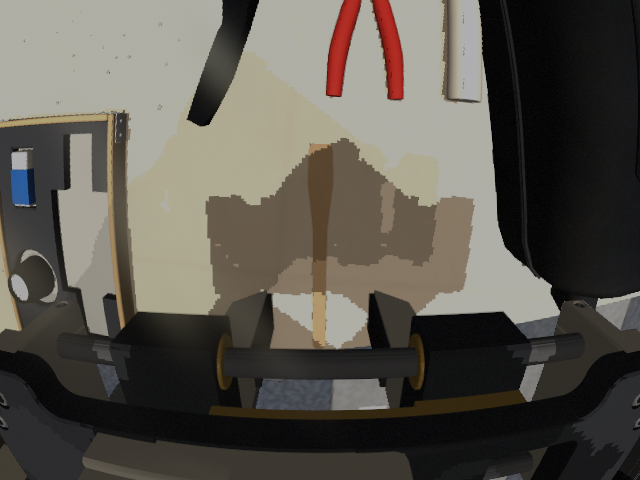

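Run:
```python
from h import *
o,R=load("w25");
for z in (0,60,90,120):print(pt("wrist",500,190,z,o).round(0), pt("wrist",483,30,z,o).round(0))
```

```text
[ 546. -347.    0.] [ 658. -318.    0.]
[ 552. -314.   60.] [ 637. -292.   60.]
[ 555. -298.   90.] [ 626. -280.   90.]
[ 558. -282.  120.] [ 616. -267.  120.]
```

Run:
```python
from h import *
E={"w25":[(483,30),(497,150),(500,200)],"w19":[(490,10),(507,80),(523,140)],"w2":[(553,20),(566,90),(578,145)]}
for z in (0,30,60,90):
  for n,L in E.items():
    o,_=load(n); P=np.array([pt("wrist",*l,z,o) for l in L]); c=np.polyfit(P[:,0],P[:,1],1)
    print(z,n,np.polyval(c,530).round(0),np.polyval(c,560).round(0),np.polyval(c,600).round(0))
```

```text
0 w25 -351.0 -343.0 -333.0
0 w19 -353.0 -344.0 -333.0
0 w2 -359.0 -351.0 -340.0
30 w25 -335.0 -327.0 -317.0
30 w19 -336.0 -327.0 -315.0
30 w2 -334.0 -326.0 -316.0
60 w25 -320.0 -312.0 -302.0
60 w19 -318.0 -309.0 -297.0
60 w2 -310.0 -302.0 -292.0
90 w25 -304.0 -297.0 -286.0
90 w19 -301.0 -292.0 -280.0
90 w2 -286.0 -278.0 -267.0
```

{"op": "arm_command", "data": {"plan": [{"tx": 3,"ty": -0.05,"tz": -0.05,"wx": 0,"wy": 0,"wz": 0,"jaw": 0},{"tx": 3,"ty": 0,"tz": 0,"wx": 0,"wy": 0,"wz": 0,"jaw": 0},{"tx": 1.5,"ty": 0,"tz": 0,"wx": 0,"wy": 0,"wz": 0,"jaw": 0},{"tx": 0.6,"ty": 0,"tz": 0,"wx": 0,"wy": 0,"wz": 0,"jaw": 0},{"tx": 0,"ty": 0,"tz": 0,"wx": 0,"wy": 0,"wz": 0,"jaw": 0},{"tx": 0,"ty": 0,"tz": 0,"wx": 0,"wy": 0,"wz": 0,"jaw": 0},{"tx": 0,"ty": 0,"tz": 0,"wx": 0,"wy": 0,"wz": 0,"jaw": 0}]}}

```text
time: 38.85
tool_pos: [486.5, -222.5, 29.5]
tcp_rot: [0.871, 1.568, -0.595]
contact_force: [-0.2, -0.4, 0.0]
grip_width: 45.6
```

{"op": "arm_command", "data": {"plan": [{"tx": 0.2,"ty": 0,"tz": 0,"wx": 0,"wy": 0,"wz": 0,"jaw": 0},{"tx": 0.2,"ty": 0,"tz": 0,"wx": 0,"wy": 0,"wz": 0,"jaw": 0},{"tx": 0,"ty": 0,"tz": 0,"wx": 0,"wy": 0,"wz": 0,"jaw": 0},{"tx": 0,"ty": 0,"tz": 0,"wx": 0,"wy": 0,"wz": 0,"jaw": 0}]}}

```text
time: 39.25
tool_pos: [485.7, -222.1, 24.2]
tcp_rot: [-1.216, 1.571, -2.683]
contact_force: [0.3, 0.4, 0.9]
grip_width: 45.7
```

{"op": "arm_command", "data": {"plan": [{"tx": 0,"ty": 0,"tz": 0,"wx": 0,"wy": 0,"wz": 0,"jaw": -1},{"tx": 0,"ty": 0,"tz": 0,"wx": 0,"wy": 0,"wz": 0,"jaw": -1},{"tx": 0,"ty": 0,"tz": 0,"wx": 0,"wy": 0,"wz": 0,"jaw": -1},{"tx": 0,"ty": 0,"tz": 0,"wx": 0,"wy": 0,"wz": 0,"jaw": -1},{"tx": 0,"ty": 0,"tz": 0,"wx": 0,"wy": 0,"wz": 0,"jaw": -1},{"tx": 0,"ty": 0,"tz": 0,"wx": 0,"wy": 0,"wz": 0,"jaw": -1}]}}

```text
time: 39.85
tool_pos: [485.8, -222.1, 24.2]
tcp_rot: [0.245, 1.571, -1.222]
contact_force: [0.5, 0.2, 0.6]
grip_width: 12.5
```

{"op": "arm_command", "data": {"plan": [{"tx": -0.5,"ty": 0,"tz": 0,"wx": 0,"wy": 0,"wz": 0,"jaw": -1},{"tx": -2,"ty": 0,"tz": 0,"wx": 0,"wy": 0,"wz": 0,"jaw": -1},{"tx": -3,"ty": 0,"tz": 0,"wx": 0,"wy": 0,"wz": 0,"jaw": -1},{"tx": -3,"ty": 0,"tz": 0,"wx": 0,"wy": 0,"wz": 0,"jaw": -1},{"tx": 0,"ty": 0,"tz": 0,"wx": 0,"wy": 0,"wz": 0,"jaw": -1},{"tx": 0,"ty": 0,"tz": 0,"wx": 0,"wy": 0,"wz": 0,"jaw": -1},{"tx": 0,"ty": 0,"tz": 0,"wx": 0,"wy": 0,"wz": 0,"jaw": -1}]}}

```text
time: 40.55
tool_pos: [485.2, -221.7, 108.4]
tcp_rot: [-2.207, 1.569, 2.609]
contact_force: [-0.1, -0.6, -0.2]
grip_width: 13.0
```

Run:
```python
from h import *
o,R=st()
snap("wrist","w26");  o,i=snap("side","s26"); zoom(i,"zs26",240,120,240,180,3)
```

```text
t 40.55 pos [ 485.2 -221.7  108.4] grip 13.0 F [-0.1 -0.6 -0.2] j [-0.57  0.51  1.68 -0.    0.95  0.89]
[[-0.001, 0.995, 0.104], [0.001, 0.104, -0.995], [-1.0, -0.001, -0.001]] zdir yaw -1.4669
```

View pics/w26.png

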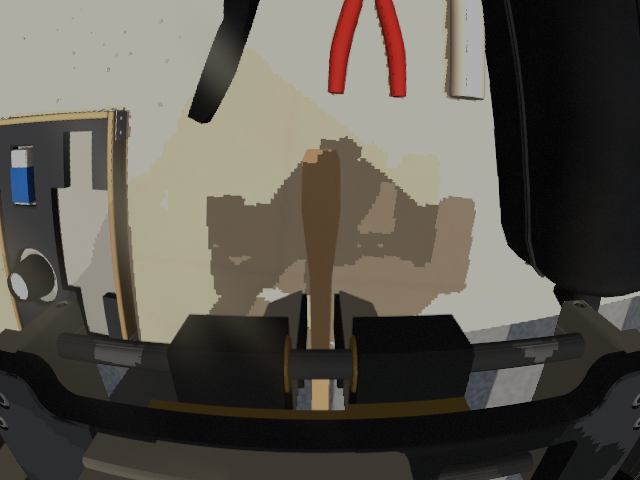

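View pics/zs26.png

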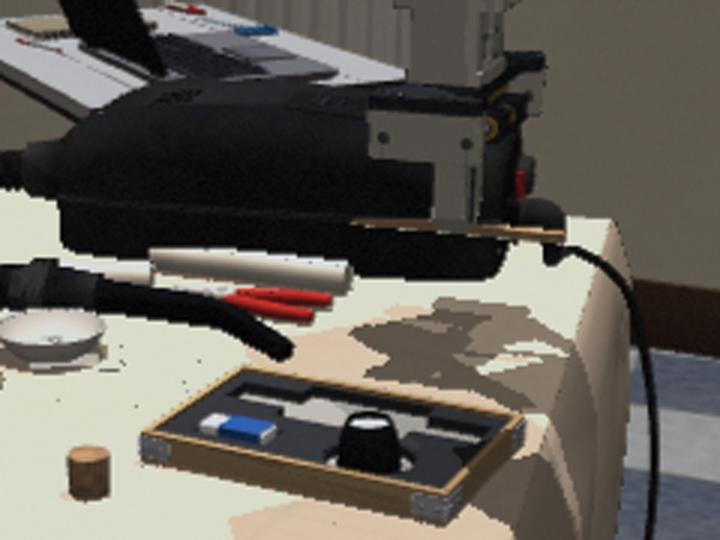

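{"op": "arm_command", "data": {"plan": [{"tx": 0,"ty": 0,"tz": 0,"wx": 0.097,"wy": 0,"wz": 0,"jaw": -1},{"tx": 0,"ty": -0.1,"tz": -2,"wx": 0,"wy": 0,"wz": 0,"jaw": -1},{"tx": 0,"ty": -0.15,"tz": -3.5,"wx": 0,"wy": 0,"wz": 0,"jaw": -1},{"tx": 0,"ty": -0.15,"tz": -3.5,"wx": 0,"wy": 0,"wz": 0,"jaw": -1},{"tx": 0,"ty": -0.15,"tz": -3.5,"wx": 0,"wy": 0,"wz": 0,"jaw": -1},{"tx": 0,"ty": -0.1,"tz": -3.5,"wx": 0,"wy": 0,"wz": 0,"jaw": -1},{"tx": 0,"ty": 0,"tz": -2,"wx": 0,"wy": 0,"wz": 0,"jaw": -1},{"tx": 0,"ty": 0,"tz": 0,"wx": 0,"wy": 0,"wz": 0,"jaw": -1},{"tx": 0,"ty": 0,"tz": 0,"wx": 0,"wy": 0,"wz": 0,"jaw": -1},{"tx": 0,"ty": 0,"tz": 0,"wx": 0,"wy": 0,"wz": 0,"jaw": -1}]}}

```text
time: 41.65
tool_pos: [478.1, -43.0, 108.9]
tcp_rot: [-0.865, 1.57, -2.43]
contact_force: [0.2, -0.1, -1.0]
grip_width: 12.7
```

Run:
```python
from h import *
o,R=st()
o,i=snap("wrist","w27"); zoom(i,"z27",150,40,260,200,3)
```

```text
t 41.65 pos [478.1 -43.  108.9] grip 12.7 F [ 0.2 -0.1 -1. ] j [-0.25  0.43  1.83 -0.    0.88  1.32]
[[-0.0, 1.0, 0.006], [-0.0, 0.006, -1.0], [-1.0, -0.0, 0.0]] zdir yaw -1.5646
```

View pics/w27.png

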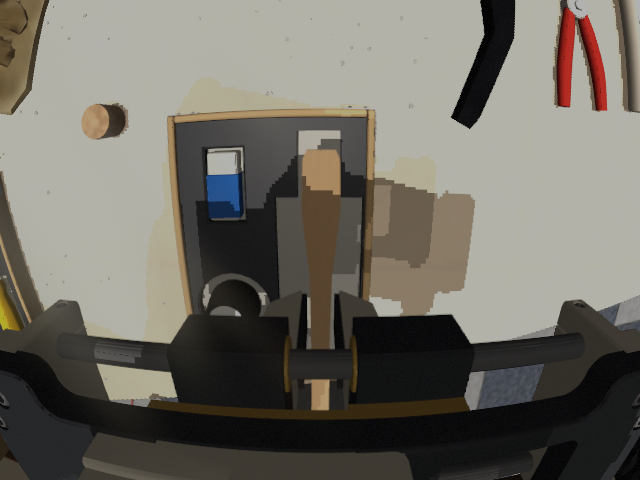

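View pics/z27.png

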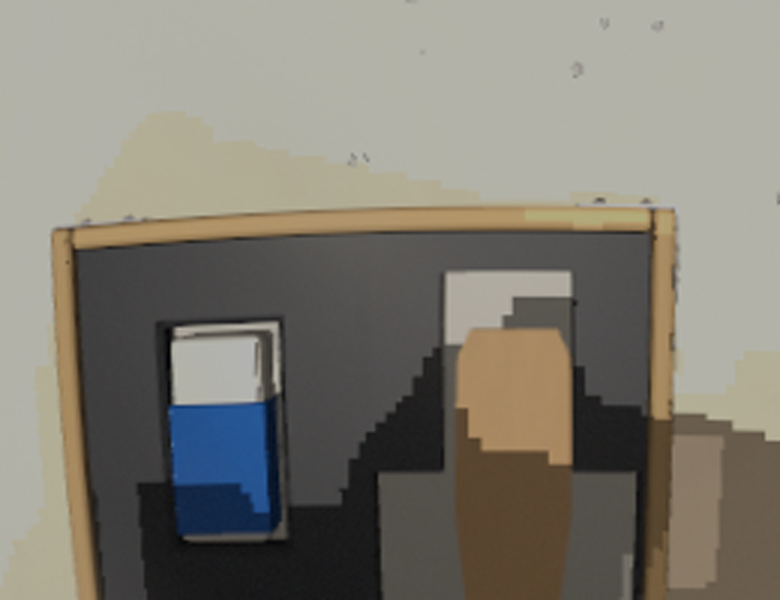

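Run:
```python
from h import *
o,i=load("w27");R=Ro.from_euler('xyz',o['tcp_rot']).as_matrix()
f=lambda x,y,z:(R.T@(pt("wrist",150+x/3,40+y/3,z,o)-o['tool_pos'])).round(1)
print("slot far",f(443,272,16),f(573,270,16)," trough corners",f(380,472,16),f(636,472,16))
print("slot low", f(445,440,8),f(577,440,8))
for z in (89,92): print("spat end",f(462,328,z),f(562,328,z),"edge",f(457,400,z),f(571,400,z))
print("rim",f(52,228,20),f(674,208,20))
```

```text
slot far [ 92.9  82.8 -14. ] [92.9 83.2 12.3]  trough corners [ 92.9  41.3 -27.7] [92.9 41.3 25.9]
slot low [100.9  46.7 -14.4] [100.9  46.7  13.9]
spat end [19.9 75.4 -7. ] [19.9 75.4  6.9] edge [19.9 65.3 -7.7] [19.9 65.3  8.2]
spat end [16.9 75.6 -6.8] [16.9 75.6  6.8] edge [16.9 65.7 -7.6] [16.9 65.7  8.1]
rim [ 88.9  96.3 -96.1] [88.9 96.2 32.2]
```

{"op": "arm_command", "data": {"plan": [{"tx": 3,"ty": 0,"tz": -0.1,"wx": 0,"wy": 0,"wz": 0,"jaw": -1},{"tx": 2.5,"ty": 0,"tz": 0,"wx": 0,"wy": 0,"wz": 0,"jaw": -1},{"tx": 0.8,"ty": 0,"tz": 0,"wx": 0,"wy": 0,"wz": 0,"jaw": -1},{"tx": 0.5,"ty": 0,"tz": 0,"wx": 0,"wy": 0,"wz": 0,"jaw": -1},{"tx": 0.4,"ty": 0,"tz": 0,"wx": 0,"wy": 0,"wz": 0,"jaw": -1},{"tx": 0,"ty": 0,"tz": 0,"wx": 0,"wy": 0,"wz": 0,"jaw": -1},{"tx": 0,"ty": 0,"tz": 0,"wx": 0,"wy": 0,"wz": 0,"jaw": -1},{"tx": 0,"ty": 0,"tz": 0,"wx": 0,"wy": 0,"wz": 0,"jaw": -1}]}}

```text
time: 42.5
tool_pos: [478.4, -41.2, 37.9]
tcp_rot: [1.257, 1.569, -0.307]
contact_force: [0.8, 0.3, 0.1]
grip_width: 12.8
```

Run:
```python
from h import *
o,R=st()
o,i=snap("wrist","w28")
o,i=snap("side","s28"); zoom(i,"zs28",260,200,200,120,4)
```

```text
t 42.5 pos [478.4 -41.2  37.9] grip 12.8 F [0.8 0.3 0.1] j [-0.25  0.55  1.89 -0.    0.7   1.32]
[[0.001, 1.0, 0.007], [-0.0, 0.007, -1.0], [-1.0, 0.001, 0.0]] zdir yaw -1.5638
```

View pics/w28.png

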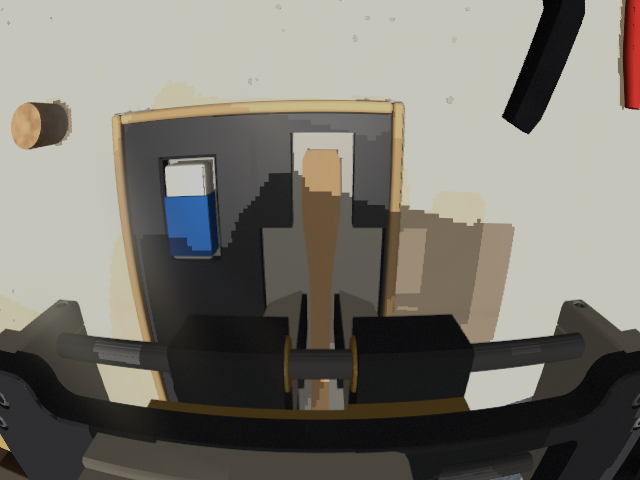

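View pics/zs28.png

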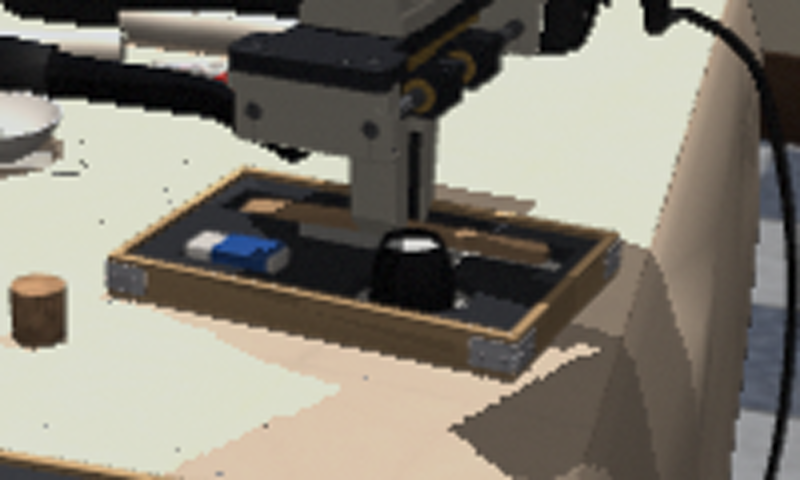

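Aligned over the slot (spatula cols 303–341, slot 293–353). Down 4.5 mm more.

{"op": "arm_command", "data": {"plan": [{"tx": 0.2,"ty": 0,"tz": 0,"wx": 0,"wy": 0,"wz": 0,"jaw": -1},{"tx": 0.2,"ty": 0,"tz": 0,"wx": 0,"wy": 0,"wz": 0,"jaw": -1},{"tx": 0,"ty": 0,"tz": 0,"wx": 0,"wy": 0,"wz": 0,"jaw": -1},{"tx": 0,"ty": 0,"tz": 0,"wx": 0,"wy": 0,"wz": 0,"jaw": -1}]}}

```text
time: 43.0
tool_pos: [477.9, -41.1, 33.1]
tcp_rot: [-1.484, 1.57, -3.048]
contact_force: [-0.0, 0.7, 0.0]
grip_width: 12.8
```

{"op": "arm_command", "data": {"plan": [{"tx": 0.06,"ty": 0,"tz": 0,"wx": 0,"wy": 0,"wz": 0,"jaw": -1},{"tx": 0,"ty": 0,"tz": 0,"wx": 0,"wy": 0,"wz": 0,"jaw": -0.55},{"tx": 0,"ty": 0,"tz": 0,"wx": 0,"wy": 0,"wz": 0,"jaw": -0.55},{"tx": 0,"ty": 0,"tz": 0,"wx": 0,"wy": 0,"wz": 0,"jaw": -0.55},{"tx": 0,"ty": 0,"tz": 0,"wx": 0,"wy": 0,"wz": 0,"jaw": -0.55},{"tx": -1,"ty": 0,"tz": 0,"wx": 0,"wy": 0,"wz": 0,"jaw": -0.55},{"tx": -3,"ty": 0,"tz": 0,"wx": 0,"wy": 0,"wz": 0,"jaw": -0.55},{"tx": -4,"ty": 0,"tz": 0,"wx": 0,"wy": 0,"wz": 0,"jaw": -0.5},{"tx": -4,"ty": 0,"tz": 0,"wx": 0,"wy": 0,"wz": 0,"jaw": 0},{"tx": -4,"ty": 0,"tz": 0,"wx": 0,"wy": 0,"wz": 0,"jaw": 0},{"tx": -4,"ty": -1.5,"tz": -3,"wx": 0,"wy": 0,"wz": 0,"jaw": 0},{"tx": 0,"ty": -1.5,"tz": -3,"wx": 0,"wy": 0,"wz": 0,"jaw": 0},{"tx": 0,"ty": -1.5,"tz": -3,"wx": 0,"wy": 0,"wz": 0,"jaw": 0},{"tx": 0,"ty": 0,"tz": -3,"wx": 0,"wy": 0,"wz": 0,"jaw": 0},{"tx": 0,"ty": 0,"tz": 0,"wx": 0,"wy": 0,"wz": 0,"jaw": 0},{"tx": 0,"ty": 0,"tz": 0,"wx": 0,"wy": 0,"wz": 0,"jaw": 0},{"tx": 0,"ty": 0,"tz": 0,"wx": 0,"wy": 0,"wz": 0,"jaw": 0}]}}

```text
time: 44.7
tool_pos: [432.9, 76.7, 231.2]
tcp_rot: [0.598, 1.57, -0.966]
contact_force: [0.5, 0.8, -0.7]
grip_width: 45.9
```

Run:
```python
from h import *
o,R=st()
o,i=snap("wrist","w29")
o,i=snap("side","s29"); zoom(i,"zs29",190,220,260,180,3)
```

```text
t 44.7 pos [432.9  76.7 231.2] grip 45.9 F [ 0.5  0.8 -0.7] j [ 0.    0.2   1.77 -0.    1.17  1.57]
[[0.0, 1.0, 0.007], [-0.0, 0.007, -1.0], [-1.0, 0.0, 0.0]] zdir yaw -1.5642
```

View pics/w29.png

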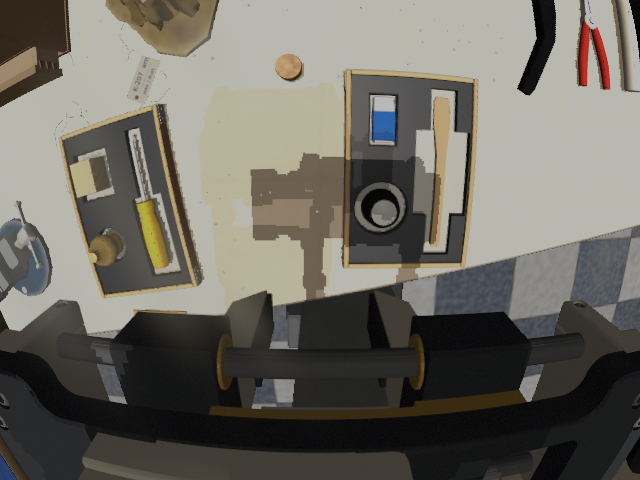

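View pics/zs29.png

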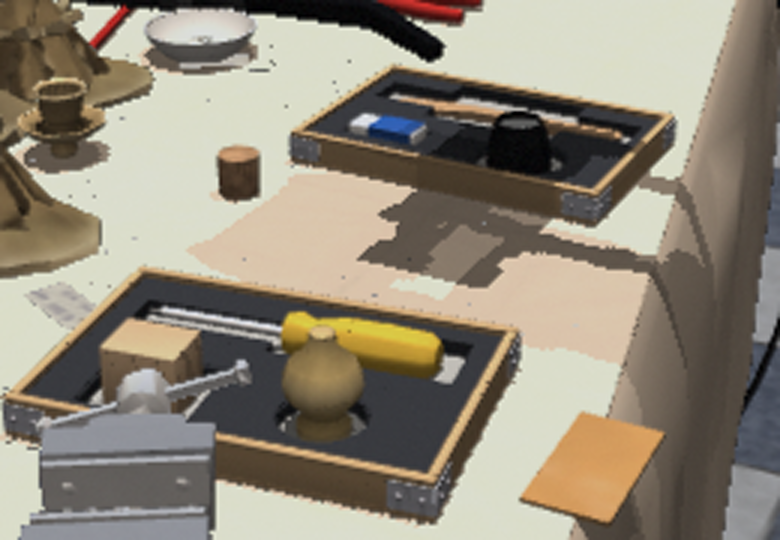

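Run:
```python
from tr import *
o,i=load("w29"); zoom(i,"z29",335,60,150,215,3)
cv2.imwrite("pics/z29.png",cv2.imread("pics/z29.png")[:600])
a=pt("wrist",440,97,15,o);b=pt("wrist",436,245,15,o);d=a-b
print((a+b)/2,np.arctan2(d[1],d[0]),np.linalg.norm(d)); print("expect",477.5,-42.1)
```

```text
[477.88724747 -39.62303804  15.        ] 0.03613864568145589 149.0580838420602
expect 477.5 -42.1
```

View pics/z29.png

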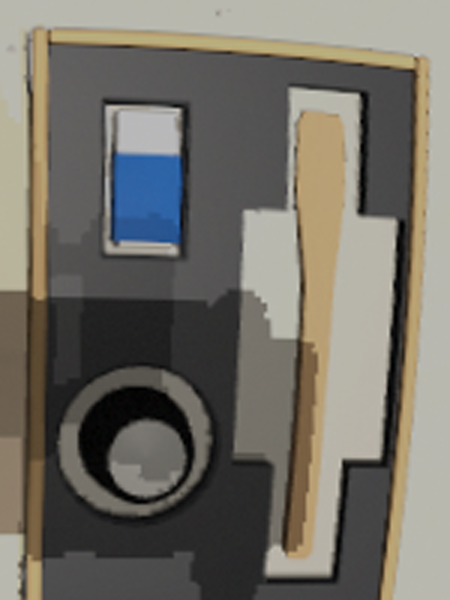

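All five are down in their cut-outs and the arm is clear; handing in.

Run:
```python
from h import *
print(bot.close_job())
```

```text
the job is handed in; nothing more can be done
None
```

Both kits are packed and the job was handed in at about 45 s of the 128 s, with the arm raised clear of everything. The hand-in gave no verdict.

**Checks on the packed things**

| Thing | What the last checks showed |
|---|---|
| Screwdriver | Lying in its cut-out with the handle in the wide end. The tool stood about 1–3 mm off the slot's centre line at release. |
| Brass knop | Upright in its seat, measured at tray (-38, 30) mm against (-36, 29). |
| Beech block | Standing with its longer side along the tray, measured at (43, 28) mm against (44, 29). |
| Spatula | Flat in its slot, about 2.5 mm off centre and about 0.03 rad off the tray's line. |
| Loupe | Upright in its pocket, released within about 1 mm of the pocket's centre. |

The cork and pliers were not touched and look undisturbed in the pictures. No large contact force showed in any reading.

**What disagreed**
- Two fits of each tray's pose differed by 2–3 mm.
- The gripper read 33 mm on the knop's 36 mm belly and about 13 mm on the spatula, listed as 17 mm wide. The spatula narrows towards its middle, but I have no firm cause for the knop reading.
- I judged height and tilt from the views and the release heights; I did not measure them separately.

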